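# Press the rotor key and screwdriver into the foam tool tray

### The arm

A 7-joint arm with a two-finger parallel gripper is mounted at the origin on a cart in front of the work surface, level with it; the furniture and walls round the work are solid. World frame = base frame: x ahead of the robot, y to its left, z up, the work surface at z = 0. Lengths are in m, angles in rad, forces in N, time in s.
With the tool pointing down it reaches from about 0.4 to 0.85 m from the base axis. Payload 6.9 kg.
Tool frame: the origin (TCP) lies at the very end of the fingers, on their centre line; the grasp point (between the pads) lies 19 mm behind it; z points along the fingers, y is the direction in which the jaws open and shut (so a half turn about z gives the same grasp; the last joint's range is limited). The gripper opens to 85 mm and grips with 20 to 120 N. Pads are 22 mm wide; open, the fingers measure 114 mm over their backs; the gripper's body (76 mm by 85 mm) begins 54 mm behind the grasp point. The pads swing forward as they close: fully open they stand 13 mm farther back than shut.
Start: joints at [-1.109, 0.507, -0.238, 1.5, 0.126, 1.149, -0.155], TCP at [0.218, 0.586, 0.231] pointing down, gripper open.
Joint ranges: [-3.08, 3.08], [-0.24, 2.05], [-1.43, 1.35], [0, 2.5], [-1.52, 4.66], [0.17, 1.96], [-2.89, 2.89]. Speed limits (rad/s): [2.39, 2.39, 3.14, 3.14, 3.14, 3.14, 3.14].

### API

Orientations are given as a rotation vector (axis times angle).
In Python, from station import sense, read_camera, camera_model, job_done gives the robot as it stands. The module is installed in compiled form; this text tells all that it offers.
- The arm moves only by the shell command python3 -m handwheel 'ROWS' [FORCE]. ROWS is JSON, a list of rows, each a list of 3 entries, a list of its own where there are three numbers: the closure, from -1 (fully open) to 1 (shut), then the shift along the tool's x, y, z in cm, then the turn, a rotation vector about the tool's x, y, z in rad. A call has exactly 10 rows; each row is the pose to reach, as a shift and turn from the pose measured when the call began, along the tool's axes at that moment; what a row does not reach only later rows make up. A row lasts 1/12 s, in which the tool goes at most 41.7 mm and 7.16 degrees, less where a joint would pass 70% of its speed; a pose out of reach is approached as far as the arm can. A call with a gripper value outside its range is refused whole. The fingers move at their own pace and stop on an object; FORCE is the grip in N (left out, the last holds). Time passes only in rows, so rows that repeat a pose let the fingers close, or fill a call up. It gives the time, the measured TCP pose, the force and the opening at its end, in the units of the state.
- sense(): the state, without advancing time (a new reading comes with each control period).
- read_camera(name): name is "scene" or "top" or "wrist"; returns (picture, depth): 420x560x3 uint8, red, green, blue; 420x560 float32, m along the optical axis (not along the pixel's ray), 0 where there is no reading.
- camera_model(name): a dict with "fov_y" (degrees; the focal length in pixels is half the picture's height over the tangent of half this angle, whatever the lens; pixels are square), "cx", "cy" (the principal point, pixels), "xyz" and "attitude" of the camera in the world; the wrist camera has in their place "mount" (4x4, takes a point from camera to tool coordinates, whose origin is the TCP and whose axes are the flange's). Camera axes: x right, y up, looking along -z (the intrinsics and any distortion apply to the point x, -y, -z); pixel columns grow to the right and rows downward; lengths in m; the calibration is good to about 2 mm. A picture is of the moment at which its call begins: read the wrist's pose just before it. camera_model takes no time and is no camera call.
- job_done(): hands the job in, once; it reports no verdict.
The state is a dict: "time": time; "joint_positions": joint angles; "qd": joint speeds; "effort": joint torques, N m; "position": TCP position; "tool_rot": TCP orientation; "wrist_force": force on the tool from outside, world axes, zero at the start; "wrist_torque": the same for the moment, N m; "width": finger opening in m.
Only numpy, scipy, OpenCV 4.12 (cv2) and the standard library are available. Lean on these libraries where they do the work, as an engineer would, in place of code of your own. Each camera call takes 0.05 s, during which the arm holds its last target.

### The job

Put the centrifuge's service tools back in their foam tray: press the black T-handled key and the orange screwdriver that lie to the left of the tray each fully home into its own matching cutout, past the springy lips, so that they lie level and flush with the foam, and let go. Leave the other things on the bench where they are.

Things in the scene. Friction and masses are not known exactly. Their poses are not given: they have to be found in the camera images.
- tray: grey tray with a dark foam insert and amber pocket floors, fixed, 248 (x) x 170 (y) x 32 mm high; origin at the centre of its underside, z up, foam top at z = 32 mm. T-shaped key cutout in its left (+y) half with the T's bar at the +x end; screwdriver cutout in its right half with the wide handle pocket at the -x end. Numbers below are in the tray's frame, mm
- key_seat (a point): centre of the key's handle when the key is home: (76, 28, 24.5), key's x axis along the tray's +x. Site axes = tray's. Handle slot 20 wide in x, 88 long in y, floor z = 16; shaft slot 11 wide along y = 28 to x = -75, floor z = 20. Finger scoops 30 wide centred at y = 50 and y = 6 cross the handle slot from x = 43 to 112, floor z = 12
- driver_seat (a point): middle of the screwdriver's handle when it is home: (-50, -28, 19.2), screwdriver's x axis (towards its handle) along the tray's -x. Site axes = tray's. Handle pocket x = -101 to 1, 29.4 wide in y, floor z = 6; shaft slot 12 wide along y = -28 to x = 101, floor z = 8. Finger scoop across the pocket at x = -67 to -33, y = -70 to 14, floor z = 6
- key_lips (a point): middle of the pair of springy lips that narrow the key's shaft slot just below the foam top, at (34, 28, 27). Laid in without a push, the key's shaft stays up on them, its tip rising (about 0.11 rad) or the whole key some 5 mm high; a downward push of some 3 to 15 N, with the handle held level or on the shaft, snaps it down
- driver_lips (a point): midway between the two pairs of springy lips, at x = -14 and x = -86, that narrow the screwdriver's handle pocket: (-50, -28, 25). The screwdriver laid in stops on them about 12 mm too high and needs a push of some 3 to 15 N to snap down to the floor, where they hold it
- t_key: T-handled key, 156 x 84 x 17 mm, 0.14 kg, loose, lying flat: black round handle bar of 17 mm diameter and 84 mm length along its y at x = 70 mm, steel shaft of 7 mm diameter along x from x = 67 to x = -78 mm. Origin midway along the length on the underside, z up. The tip of the shaft rests on the bench, so it lies about 2 degrees nose-down. The handle can be gripped across (fingers closing along the key's x) about 22 mm to either side of the shaft
- key_handle (a point): centre of the key's handle bar, at (70, 0, 8.5) mm in the key's frame, where shaft and handle meet
- screwdriver: cross-head screwdriver, 195 mm long, 0.09 kg, loose, lying: orange round handle of 26 mm diameter along x from x = 2 to x = 98 mm, steel shaft of 6 mm diameter to x = -98 mm. Its axis lies 13.2 mm above its origin as placed; it may roll about its x axis, so only its x axis and point driver_handle matter. Grip the handle across its middle
- driver_handle (a point): middle of the screwdriver's handle, on its axis, at (50, 0, 13.2) mm in its frame
- rotor: bystander: black centrifuge rotor, 185 mm across, 70 mm high, at the back
- booklet: bystander: white and blue booklet, 210 x 140 x 13 mm
- timer: bystander: small cream timer, 66 x 62 x 17 mm
- marker: bystander: white marker pen with black cap, 116 mm long, 12 mm thick
- tape: bystander: roll of tan tape, 100 mm across, 25 mm high
- white_bottle: bystander: white plastic bottle, 67 mm across, 121 mm high
- amber_bottle: bystander: amber bottle with black cap, 49 mm across, 101 mm high

How it is judged:
By the outcome, as a careful person would: the job done as asked, in the order asked, and still so for the second after the job is handed in, with the robot touching nothing.
It also fails if it takes over 61 s, if anything falls off the work surface, if the arm or the gripper's body presses on something with over 40 N, if the wrist force passes 120 N, or if a joint passes its speed limit or range.

## Working session

There is one attempt and no reset: what is moved stays moved. The work goes in short steps, Python scripts to look and compute and a shell command to move; the robot and the scene stay as the last step left them, time stands still between calls to the robot, and variables do not carry over. Pictures are saved under pics/ and viewed, and the job is handed in when it is done.

```bash
mkdir -p pics; ls
python3 - <<'E'
from station import sense, read_camera, camera_model
import cv2
print(sense())
for n in ("scene","top","wrist"):
    print(n,camera_model(n))
    im,d=read_camera(n)
    cv2.imwrite(f"pics/{n}0.png",im[:,:,::-1])
    import numpy as np
    np.save(f"pics/{n}0d.npy",d)
E
```

```text
pics
{'time': 0.0, 'joint_positions': array([-1.10848844,  0.50834709, -0.23750815,  1.50119424,  0.12568409,
        1.14885524, -0.1547926 ]), 'qd': array([-7.95278285e-04, -1.64083711e-03,  2.30829449e-05,  5.05016656e-04,
       -1.59547987e-03,  1.45627479e-03, -1.33825529e-03]), 'effort': array([-3.49872862e-04, -6.20567679e+01, -2.18672141e+00, -2.49652487e+01,
        1.27194368e-02,  1.18198246e-02, -2.41335033e-05]), 'position': array([0.21819695, 0.58512   , 0.23040214]), 'tool_rot': array([-5.57434722e-01, -3.09143928e+00,  2.81570508e-03]), 'wrist_force': array([-0.51989441,  0.22992007,  0.27139377]), 'wrist_torque': array([-0.00286832, -0.00717815, -0.02069482]), 'width': 0.08516624303169683}
scene {'fov_y': 47.36247190346779, 'cx': 288.83461303531004, 'cy': 211.06592474788465, 'xyz': array([-0.19794512, -0.77584928,  1.27017947]), 'attitude': array([ 0.68152139, -0.2790651 , -0.7698112 ])}
top {'fov_y': 52.42624986372953, 'cx': 283.99373439316764, 'cy': 200.95218510640183, 'xyz': array([ 0.3860201 , -0.01858487,  1.17123406]), 'attitude': array([ 0.11581021, -0.1344781 , -1.57015649])}
wrist {'fov_y': 70.05726005295635, 'cx': 284.0537296346843, 'cy': 207.5231241611838, 'mount': array([[-1.09456901e-04,  9.58872686e-01,  2.83836502e-01,
         7.23254023e-02],
       [ 9.99999469e-01,  3.95897921e-04, -9.51811547e-04,
         1.72481891e-04],
       [-1.02503638e-03,  2.83836247e-01, -9.58872220e-01,
        -1.42149130e-01],
       [ 0.00000000e+00,  0.00000000e+00,  0.00000000e+00,
         1.00000000e+00]])}
```

View pics/top0.png

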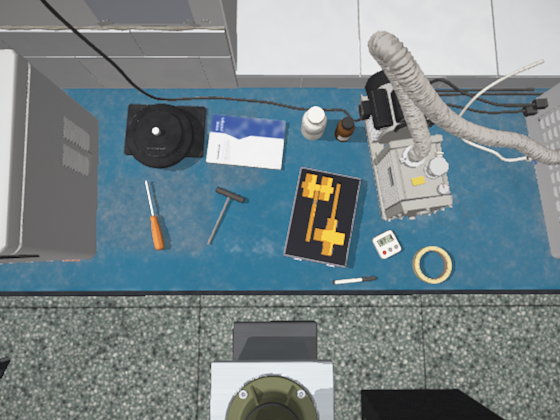

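View pics/scene0.png

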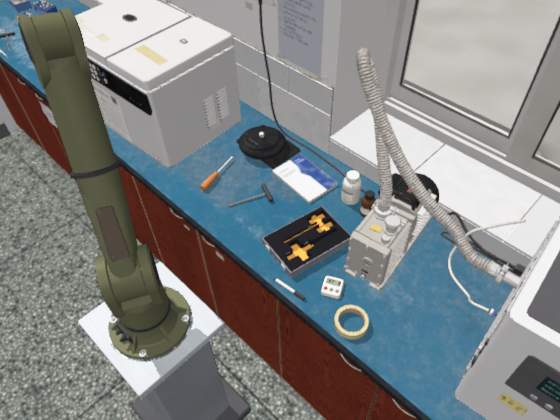

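View pics/wrist0.png

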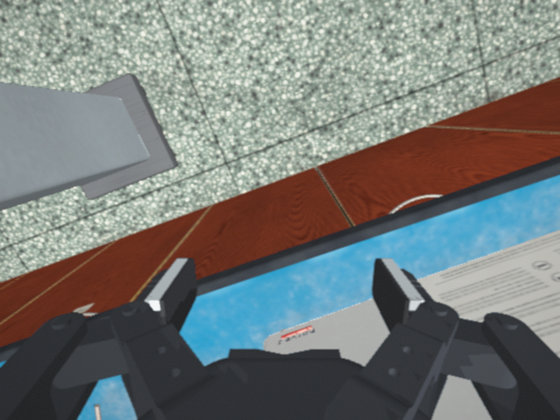

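The top view shows the screwdriver near (155,215), the key near (225,213), the tray near (323,217), and a tall white centrifuge at the left edge (x<97). Next I'll build helpers and measure.

```bash
cat > h.py <<'E'
import numpy as np, cv2
from scipy.spatial.transform import Rotation as R
from station import sense, read_camera, camera_model
def cam(n, st=None):
    m=camera_model(n); f=210/np.tan(np.radians(m['fov_y']/2))
    if 'mount' in m:
        st=st or sense(); T=np.eye(4); T[:3,:3]=R.from_rotvec(st['tool_rot']).as_matrix(); T[:3,3]=st['position']
        T=T@m['mount']
    else:
        T=np.eye(4); T[:3,:3]=R.from_rotvec(m['attitude']).as_matrix(); T[:3,3]=m['xyz']
    return T,f,m['cx'],m['cy']
def cloud(C,d):
    T,f,cx,cy=C; v,u=np.mgrid[0:d.shape[0],0:d.shape[1]]
    p=np.stack([(u-cx)/f*d,-(v-cy)/f*d,-d],-1)
    return p@T[:3,:3].T+T[:3,3]
def ray(C,uv,z):
    T,f,cx,cy=C; uv=np.atleast_2d(np.asarray(uv,float))
    r=np.stack([(uv[:,0]-cx)/f,-(uv[:,1]-cy)/f,-np.ones(len(uv))],-1)@T[:3,:3].T
    s=(z-T[2,3])/r[:,2]
    return T[:3,3]+r*s[:,None]
def proj(C,p):
    T,f,cx,cy=C; q=(np.atleast_2d(p)-T[:3,3])@T[:3,:3]
    return np.stack([cx+f*q[:,0]/-q[:,2],cy-f*q[:,1]/-q[:,2]],-1)
def toolframe(st=None):
    st=st or sense(); return st['position'],R.from_rotvec(st['tool_rot'])
E
python3 - <<'E'
from h import *
d=np.load('pics/top0d.npy'); im=cv2.imread('pics/top0.png')
C=cam('top'); P=cloud(C,d)
for uv in [(270,250),(190,200),(97,150),(97,230),(90,150),(50,150),(20,60),(20,270),(155,230),(230,195),(350,240),(300,280),(160,130),(400,160),(420,60),(440,280),(280,290)]:
    print(uv,P[uv[1],uv[0]].round(3))
hsv=cv2.cvtColor(im,cv2.COLOR_BGR2HSV)
m=cv2.inRange(hsv,(5,150,100),(25,255,255))
n,l,s,c=cv2.connectedComponentsWithStats(m)
for i in range(1,n):
    if s[i,4]>40: print(s[i],c[i].round(1))
E
python3 - <<'E'
import cv2
im=cv2.imread('pics/top0.png')[150:290,130:400]
cv2.imwrite('pics/topcrop.png',cv2.resize(im,None,fx=2.9,fy=2.9,interpolation=cv2.INTER_CUBIC))
E
```

```text
(270, 250) [0.439 0.006 0.001]
(190, 200) [0.577 0.228 0.   ]
(97, 150) [0.716 0.487 0.016]
(97, 230) [0.495 0.478 0.002]
(90, 150) [0.703 0.485 0.062]
(50, 150) [0.646 0.483 0.26 ]
(20, 60) [0.794 0.489 0.383]
(20, 270) [ 0.387  0.679 -0.001]
(155, 230) [0.492 0.315 0.021]
(230, 195) [0.589 0.116 0.015]
(350, 240) [ 0.465 -0.213  0.003]
(300, 280) [ 0.358 -0.075  0.003]
(160, 130) [0.759 0.301 0.063]
(400, 160) [ 0.632 -0.295  0.227]
(420, 60) [ 0.949 -0.405  0.087]
(440, 280) [ 0.357 -0.448  0.021]
(280, 290) [ 0.331 -0.021 -0.003]
[338 121  11  12  46] [341.5 128.4]
[301 173  33  69 835] [315.7 194.7]
[313 183  32  73 784] [330.1 229.3]
[151 216  13  34 256] [156.6 233.4]
```

View pics/topcrop.png

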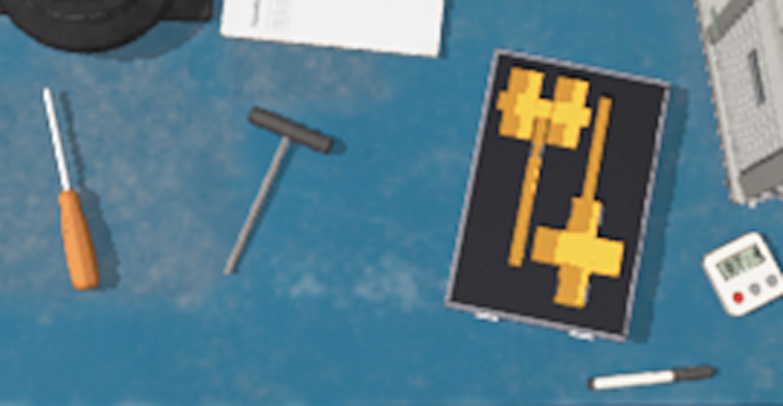

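Run:
```python
from h import *
d=np.load('pics/top0d.npy'); im=cv2.imread('pics/top0.png')
C=cam('top'); P=cloud(C,d)
c=lambda x,y:(130+x/2.9-.5+.5/2.9,150+y/2.9-.5+.5/2.9)
t=ray(C,[c(497,50),c(668,85),c(625,340),c(447,305)],.032); print('tray',t.round(3),t.mean(0).round(4))
for i in range(4): 
    e=t[(i+1)%4]-t[i]; print(np.linalg.norm(e).round(4),np.degrees(np.arctan2(e[1],e[0])).round(1))
k=ray(C,[c(250,113),c(332,144),c(230,272)],.0085);print('key',k.round(4), np.linalg.norm(k[0]-k[1]), np.linalg.norm(k[:2].mean(0)-k[2]))
s=ray(C,[c(46,90),c(86,289)],.0132);print('drv',s.round(4),np.linalg.norm(s[0]-s[1]))
# bottle / heights near tray
for uv in [(314,112),(313,125),(345,118),(345,130),(372,150),(380,210)]: print(uv,P[uv[1],uv[0]].round(3))
e=k[1]-k[0];print(np.degrees(np.arctan2(e[1],e[0]))+90)
e=s[0]-s[1];print(np.degrees(np.arctan2(e[1],e[0])))
st=sense();p,r=toolframe(st);print(p,r.as_matrix().round(3))
def rel(tgt,yaw):
    # tool y at angle yaw (rad), z down
    y=np.array([np.cos(yaw),np.sin(yaw),0]);z=np.array([0,0,-1.]);x=np.cross(y,z)
    Rt=R.from_matrix(np.stack([x,y,z],1))
    print('shift cm',(r.inv().apply(np.array(tgt)-p)*100).round(2),'turn',(r.inv()*Rt).as_rotvec().round(3))
h=k[:2].mean(0);print(h)
rel([h[0],h[1]-.03,.2],np.radians(-23))
```

```text
tray [[ 0.663 -0.08   0.032]
 [ 0.629 -0.241  0.032]
 [ 0.392 -0.194  0.032]
 [ 0.424 -0.031  0.032]] [ 0.5273 -0.1363  0.032 ]
0.1645 -101.9
0.242 168.8
0.1654 78.8
0.244 -11.4
key [[0.6077 0.1557 0.0085]
 [0.5776 0.0771 0.0085]
 [0.4565 0.1711 0.0085]] 0.08412712657431538 0.14678196948810057
drv [[0.6295 0.3493 0.0132]
 [0.4409 0.3034 0.0132]] 0.19409456225379718
(314, 112) [ 0.787 -0.11   0.121]
(313, 125) [ 0.762 -0.109  0.094]
(345, 118) [ 0.778 -0.193  0.101]
(345, 130) [ 0.755 -0.197  0.073]
(372, 150) [ 0.716 -0.28   0.017]
(380, 210) [ 0.545 -0.294  0.024]
-21.005009754419632
13.684602236159767
[0.21824331 0.58524411 0.2306379 ] [[-0.937  0.349 -0.   ]
 [ 0.349  0.937 -0.001]
 [-0.    -0.001 -1.   ]]
[0.59266526 0.11640626 0.0085    ]
shift cm [-52.51 -33.66   3.11] turn [-1.000e-03  1.000e-03  1.615e+00]
```

```bash
cat >> h.py <<'E'
def rel(tgt,yawdeg,tilt=None,st=None):
    p,r=toolframe(st); a=np.radians(yawdeg)
    y=np.array([np.cos(a),np.sin(a),0]);z=np.array([0,0,-1.]);x=np.cross(y,z)
    Rt=R.from_matrix(np.stack([x,y,z],1))
    if tilt is not None: Rt=Rt*R.from_rotvec(tilt)
    print('pos',p.round(4),'shift cm',(r.inv().apply(np.array(tgt)-p)*100).round(2),'turn',(r.inv()*Rt).as_rotvec().round(4))
E
python3 -c "
from h import *
rel([.55,-.06,.33],-17)"
```

```text
pos [0.2182 0.5852 0.2306] shift cm [-53.63 -48.88  -9.87] turn [-1.1000e-03  1.1000e-03  1.5107e+00]
```

```bash
python3 -m handwheel '[[-1,[-53.6,-48.9,-9.9],[0,0,1.51]],[-1,[-53.6,-48.9,-9.9],[0,0,1.51]],[-1,[-53.6,-48.9,-9.9],[0,0,1.51]],[-1,[-53.6,-48.9,-9.9],[0,0,1.51]],[-1,[-53.6,-48.9,-9.9],[0,0,1.51]],[-1,[-53.6,-48.9,-9.9],[0,0,1.51]],[-1,[-53.6,-48.9,-9.9],[0,0,1.51]],[-1,[-53.6,-48.9,-9.9],[0,0,1.51]],[-1,[-53.6,-48.9,-9.9],[0,0,1.51]],[-1,[-53.6,-48.9,-9.9],[0,0,1.51]]]' 90; python3 -c "
from h import *
rel([.55,-.06,.33],-17);print(sense()['joint_positions'].round(2))"
```

```text
time: 0.98
position: [0.4071, 0.2163, 0.288]
tool_rot: [2.267, 2.174, -0.001]
wrist_force: [1.9, 1.0, -0.7]
width: 0.0852
pos [0.4071 0.2163 0.288 ] shift cm [-27.01  15.43  -4.18] turn [-1.000e-04  9.000e-04  2.546e-01]
[-0.67  0.2   0.16  1.81 -0.03  1.13 -0.54]
```

```bash
python3 -m handwheel '[[-1,[-27,15.4,-4.2],[0,0,0.255]],[-1,[-27,15.4,-4.2],[0,0,0.255]],[-1,[-27,15.4,-4.2],[0,0,0.255]],[-1,[-27,15.4,-4.2],[0,0,0.255]],[-1,[-27,15.4,-4.2],[0,0,0.255]],[-1,[-27,15.4,-4.2],[0,0,0.255]],[-1,[-27,15.4,-4.2],[0,0,0.255]],[-1,[-27,15.4,-4.2],[0,0,0.255]],[-1,[-27,15.4,-4.2],[0,0,0.255]],[-1,[-27,15.4,-4.2],[0,0,0.255]]]'
python3 - <<'E'
from h import *
import json
st=sense(); im,d=read_camera('wrist'); cv2.imwrite('pics/w1.png',im[:,:,::-1]); np.save('pics/w1d.npy',d)
np.savez('pics/w1.npz',**st); rel([.55,-.06,.33],-17);print(st['joint_positions'].round(2))
cv2.imwrite('pics/w1b.png',cv2.resize(im[:,:,::-1],(800,600),interpolation=cv2.INTER_CUBIC))
E
```

```text
time: 1.82
position: [0.5497, -0.0612, 0.3297]
tool_rot: [2.528, 1.864, -0.002]
wrist_force: [-0.4, 0.8, -0.7]
width: 0.0853
pos [ 0.5494 -0.0595  0.3296] shift cm [-0.03  0.07 -0.04] turn [-0.0013  0.0006 -0.0009]
[-0.18  0.34  0.36  1.52 -0.12  1.3  -0.11]
```

View pics/w1b.png

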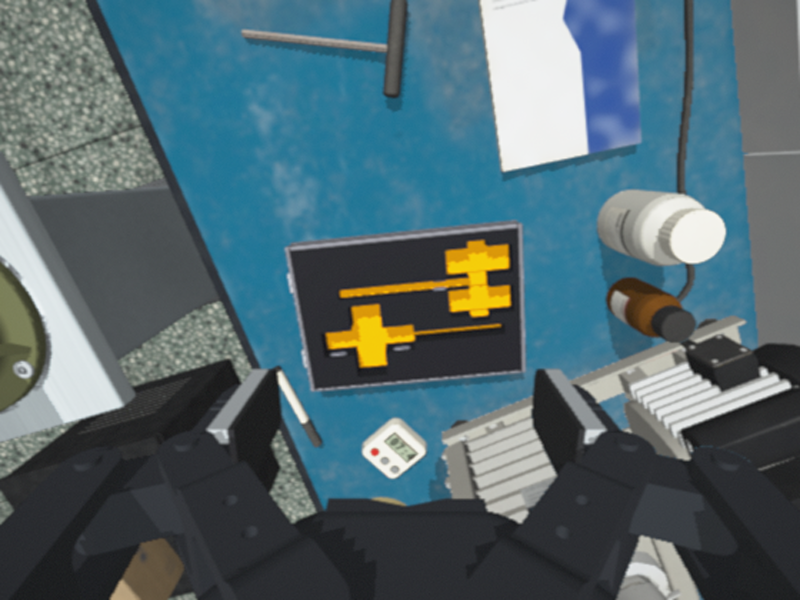

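Run:
```python
from h import *
st=dict(np.load('pics/w1.npz'));
for n,dn,inn in (('wrist','w1d','w1'),('top','top0d','top0')):
    C=cam(n,st if n=='wrist' else None); d=np.load(f'pics/{dn}.npy'); im=cv2.imread(f'pics/{inn}.png'); P=cloud(C,d)
    hsv=cv2.cvtColor(im,cv2.COLOR_BGR2HSV)
    reg=(np.abs(P[...,0]-.527)<.16)&(np.abs(P[...,1]+.136)<.13)&(P[...,2]<.06)
    up=reg&(P[...,2]>.02)
    print(n,'z med',np.median(P[...,2][up]).round(4))
    m=(reg&((P[...,2]>.016)|((hsv[...,0]>5)&(hsv[...,0]<35)&(hsv[...,1]>120)))).astype(np.uint8)
    cs,_=cv2.findContours(m,cv2.RETR_EXTERNAL,cv2.CHAIN_APPROX_NONE); c=max(cs,key=cv2.contourArea)[:,0]
    W=ray(C,c,.032)[:,:2]; r=cv2.minAreaRect((W*1000).astype(np.float32)); print('rect',r)
    # blue-based mask: tray = not blue
    b=cv2.inRange(hsv,(90,90,40),(115,255,255)); m2=((b==0)&reg).astype(np.uint8)
    m2=cv2.morphologyEx(m2,cv2.MORPH_OPEN,np.ones((3,3)))
    cs,_=cv2.findContours(m2,cv2.RETR_EXTERNAL,cv2.CHAIN_APPROX_NONE); c=max(cs,key=cv2.contourArea)[:,0]
    W=ray(C,c,.032)[:,:2]; r=cv2.minAreaRect((W*1000).astype(np.float32)); print('rect2',r)
    # dark foam + amber: inner
    am=(hsv[...,0]>8)&(hsv[...,0]<35)&(hsv[...,1]>120)&reg
    dk=(hsv[...,2]<75)&reg&(b==0)
    m3=cv2.morphologyEx((am|dk).astype(np.uint8),cv2.MORPH_OPEN,np.ones((5,5)))
    cs,_=cv2.findContours(m3,cv2.RETR_EXTERNAL,cv2.CHAIN_APPROX_NONE); c=max(cs,key=cv2.contourArea)[:,0]
    W=ray(C,c,.032)[:,:2]; r=cv2.minAreaRect((W*1000).astype(np.float32)); print('rect3',r)
    cv2.imwrite(f'pics/m_{n}.png',np.hstack([m*255,m2*255,m3*255])[100:300])
    # orange part
```

```text
wrist z med 0.0311
rect ((531.106201171875, -133.25918579101562), (169.9093780517578, 247.7413787841797), 78.58233642578125)
rect2 ((530.3243408203125, -132.456298828125), (173.21913146972656, 249.07769775390625), 78.46576690673828)
rect3 ((531.2574462890625, -134.7909393310547), (158.85951232910156, 235.04722595214844), 78.65800476074219)
top z med 0.0312
rect ((527.564208984375, -133.97186279296875), (169.2694854736328, 250.8736572265625), 78.58021545410156)
rect2 ((526.0966796875, -135.24887084960938), (171.02674865722656, 252.71511840820312), 78.50265502929688)
rect3 ((528.3884887695312, -135.89309692382812), (158.31292724609375, 235.75286865234375), 78.59733581542969)
```

```bash
python3 -c "
from h import *
rel([.55,.04,.2],-21.5)"
```

```text
pos [ 0.5494 -0.0595  0.3296] shift cm [ 9.54 -2.84 12.96] turn [-0.0012  0.0006  0.0777]
```

```bash
python3 -m handwheel '[[-0.4,[9.5,-2.8,13],[0,0,0.078]],[-0.4,[9.5,-2.8,13],[0,0,0.078]],[-0.4,[9.5,-2.8,13],[0,0,0.078]],[-0.4,[9.5,-2.8,13],[0,0,0.078]],[-0.4,[9.5,-2.8,13],[0,0,0.078]],[-0.4,[9.5,-2.8,13],[0,0,0.078]],[-0.4,[9.5,-2.8,13],[0,0,0.078]],[-0.4,[9.5,-2.8,13],[0,0,0.078]],[-0.4,[9.5,-2.8,13],[0,0,0.078]],[-0.4,[9.5,-2.8,13],[0,0,0.078]]]'
python3 - <<'E'
from h import *
st=sense(); im,d=read_camera('wrist'); cv2.imwrite('pics/w2.png',im[:,:,::-1]); np.save('pics/w2d.npy',d)
np.savez('pics/w2.npz',**st); print(st['position'],st['width'])
cv2.imwrite('pics/w2b.png',cv2.resize(im[:,:,::-1],(800,600),interpolation=cv2.INTER_CUBIC))
E
```

```text
time: 2.7
position: [0.5508, 0.0387, 0.2007]
tool_rot: [2.598, 1.766, 0.001]
wrist_force: [0.8, 1.0, -1.4]
width: 0.0598
[0.55078548 0.0387117  0.20071828] 0.059784123503422354
```

View pics/w2b.png

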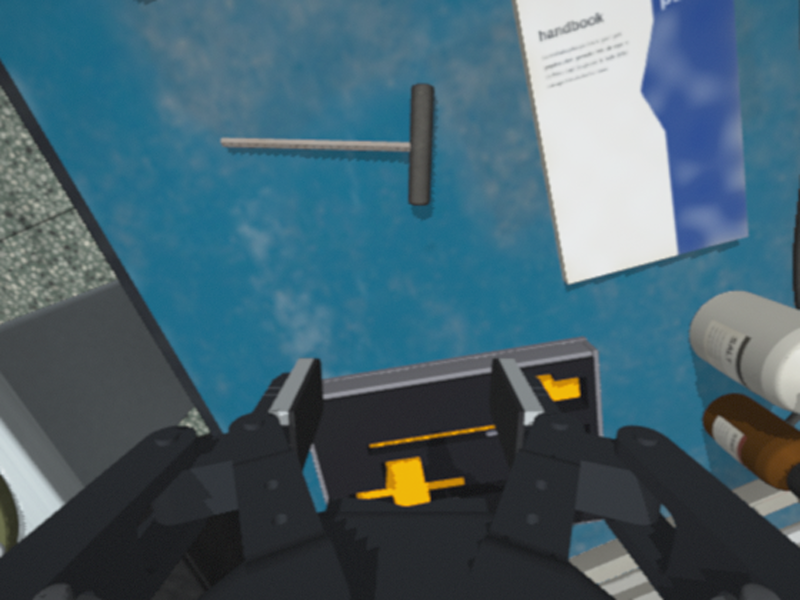

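Run:
```python
from h import *
st=dict(np.load('pics/w2.npz')); C=cam('wrist',st); d=np.load('pics/w2d.npy'); im=cv2.imread('pics/w2.png'); P=cloud(C,d)
hsv=cv2.cvtColor(im,cv2.COLOR_BGR2HSV)
roi=np.zeros(im.shape[:2],bool); roi[50:155,140:315]=True
nb=(hsv[...,1]<90)&roi
m=nb.astype(np.uint8); n,l,s,c=cv2.connectedComponentsWithStats(m); i=1+np.argmax(s[1:,4]); m=(l==i).astype(np.uint8); print(s[i])
# handle: columns > 285 
v,u=np.nonzero(m)
hm=u>=287; hp=ray(C,np.stack([u[hm],v[hm]],-1),.0115)[:,:2]; sp=ray(C,np.stack([u[~hm],v[~hm]],-1),.006)[:,:2]
def axis(p):
    c=p.mean(0); w,V=np.linalg.eigh(np.cov((p-c).T)); return c,V[:,1],V[:,0]
hc,ha,_=axis(hp); t=(hp-hc)@ha; w=(hp-hc)@np.array([-ha[1],ha[0]])
print('handle c',hc,'ang',np.degrees(np.arctan2(ha[1],ha[0])),'len',np.ptp(t),'w',np.percentile(w,[2,98]))
sc,sa,_=axis(sp);t=(sp-sc)@sa; print('shaft',sc,np.degrees(np.arctan2(sa[1],sa[0])),np.ptp(t))
r=cv2.minAreaRect((hp*1000).astype(np.float32));print(r)
print('heights',P[100,296],P[101,200],P[75,296],P[130,294],P[90,230])
cv2.imwrite('pics/m2.png',m[50:155,140:315]*255)
# where shaft line crosses handle axis
A=np.stack([sa,-ha],1); k=np.linalg.solve(A,hc-sc); print('junction',sc+k[0]*sa,'offset along handle',k[1])
```

```text
[ 154   59  150   85 2220]
handle c [0.59434301 0.11962281] ang 66.99808232182248 len 0.08305967747884505 w [-0.00745094  0.00745615]
shaft [0.52131983 0.14807607] 156.15066256743916 0.14152093590134912
((593.3821411132812, 117.62052154541016), (83.11004638671875, 15.759594917297363), 66.60165405273438)
heights [0.59569059 0.11904227 0.01744478] [0.50189441 0.15565062 0.00875569] [0.60416953 0.14113932 0.01703006] [0.58312056 0.09194782 0.01572471] [5.34671707e-01 1.55113629e-01 1.54394170e-04]
junction [0.59297441 0.1163989 ] offset along handle -0.0035023780831617063
```

View pics/m2.png

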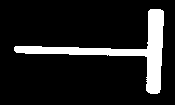

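```bash
python3 -c "
from h import *
rel([.6019,.1372,.06],-23.4)
rel([.6019,.1372,.003],-23.4)"
```

```text
pos [0.5507 0.0388 0.2005] shift cm [11.03  1.14 14.05] turn [ 0.0002 -0.0001  0.0316]
pos [0.5507 0.0388 0.2005] shift cm [11.03  1.14 19.75] turn [ 0.0002 -0.0001  0.0316]
```

```bash
python3 -m handwheel '[[-0.4,[11.0,1.14,14],[0,0,0.032]],[-0.4,[11.0,1.14,14],[0,0,0.032]],[-0.4,[11.0,1.14,14],[0,0,0.032]],[-0.4,[11.0,1.14,14],[0,0,0.032]],[-0.4,[11.0,1.14,14],[0,0,0.032]],[-0.4,[11.0,1.14,14],[0,0,0.032]],[-0.4,[11.0,1.14,17],[0,0,0.032]],[-0.4,[11.0,1.14,17],[0,0,0.032]],[-0.4,[11.0,1.14,17],[0,0,0.032]],[-0.4,[11.0,1.14,17],[0,0,0.032]]]'
python3 - <<'E'
from h import *
st=sense(); im,d=read_camera('wrist'); cv2.imwrite('pics/w3.png',im[:,:,::-1]); np.savez('pics/w3.npz',**st)
rel([.6019,.1372,.003],-23.4)
cv2.imwrite('pics/w3b.png',im[:,:,::-1])
E
```

```text
time: 3.58
position: [0.6026, 0.1356, 0.0326]
tool_rot: [2.626, 1.721, 0.003]
wrist_force: [0.4, -0.0, 0.2]
width: 0.0599
pos [0.6028 0.136  0.0328] shift cm [ 0.07 -0.14  2.98] turn [ 0.0026 -0.0014 -0.0017]
```

View pics/w3b.png

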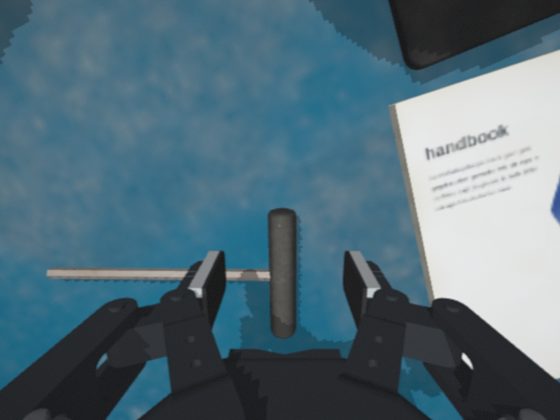

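```bash
python3 - <<'E'
from h import *
st=dict(np.load('pics/w3.npz')); C=cam('wrist',st)
a=np.radians(-23.4); ky=np.array([-np.sin(a),np.cos(a),0])
p=st['position'].copy()
for z in (.017,.0085): p[2]=z; print(z,proj(C,p), 'junction pred',proj(C,np.array([.5932,.117,z])), 'ends',proj(C,np.array([.5932,.117,z])+.042*ky),proj(C,np.array([.5932,.117,z])-.042*ky))
E
python3 -m handwheel '[[-0.4,[0.1,-0.14,3.0],[0.003,-0.001,0]],[-0.4,[0.1,-0.14,3.0],[0.003,-0.001,0]],[-0.4,[0.1,-0.14,3.0],[0.003,-0.001,0]],[0.9,[0.1,-0.14,3.0],[0.003,-0.001,0]],[0.9,[0.1,-0.14,3.0],[0.003,-0.001,0]],[0.9,[0.1,-0.14,3.0],[0.003,-0.001,0]],[0.9,[0.1,-0.14,3.0],[0.003,-0.001,0]],[0.9,[0.1,-0.14,3.0],[0.003,-0.001,0]],[0.9,[0.1,-0.14,3.0],[0.003,-0.001,0]],[0.9,[0.1,-0.14,3.0],[0.003,-0.001,0]]]' 100
python3 - <<'E'
from h import *
st=sense(); im,d=read_camera('wrist'); cv2.imwrite('pics/w4.png',im[:,:,::-1]); np.savez('pics/w4.npz',**st); np.save('pics/w4d.npy',d)
print(st['position'],st['width'],st['tool_rot'])
E
```

```text
0.017 [[284.19482375 250.793814  ]] junction pred [[282.21047635 283.02764559]] ends [[281.91531275 215.65596589]] [[282.46870555 341.96897613]]
0.0085 [[284.16527484 244.83829184]] junction pred [[282.26890583 275.84649666]] ends [[281.99155501 211.14204512]] [[282.51298225 332.78820944]]
time: 4.47
position: [0.6028, 0.1374, 0.0042]
tool_rot: [2.627, 1.722, 0.003]
wrist_force: [-0.6, -0.3, 7.5]
width: 0.0129
[0.6027733  0.13742282 0.00423026] 0.012927589645171416 [2.62729185 1.72234585 0.00296293]
```

View pics/w4.png

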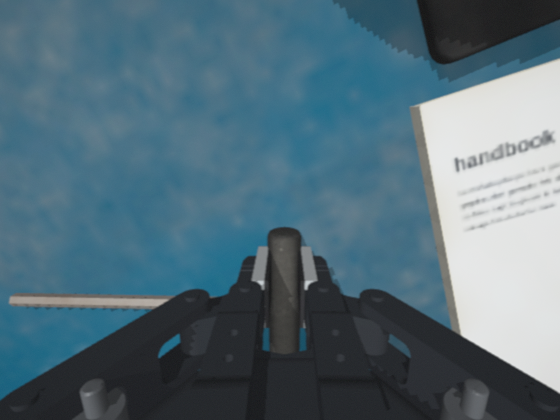

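```bash
python3 -m handwheel '[[0.9,[0,0,-0.5],[0,0,0]],[0.9,[0,0,-1],[0,0,0]],[0.9,[0,0,-2],[0,0,0]],[0.9,[0,0,-4],[0,0,0]],[0.9,[0,0,-6],[0,0,0]],[0.9,[0,0,-8],[0,0,0]],[0.9,[0,0,-10],[0,0,0]],[0.9,[0,0,-12],[0,0,0]],[0.9,[0,0,-14],[0,0,0]],[0.9,[0,0,-14],[0,0,0]]]'
python3 - <<'E'
from h import *
st=sense(); im,d=read_camera('wrist'); cv2.imwrite('pics/w5.png',im[:,:,::-1]); np.savez('pics/w5.npz',**st); np.save('pics/w5d.npy',d)
ims,ds=read_camera('scene'); 
imt,dt=read_camera('top');np.save('pics/t5d.npy',dt);cv2.imwrite('pics/t5.png',imt[:,:,::-1])
a=cv2.resize(ims[150:300,200:400,::-1],None,fx=2.8,fy=2.8)
cv2.imwrite('pics/s5.png',a)
print(st['position'],st['width'],st['wrist_force'])
E
```

```text
time: 5.35
position: [0.6047, 0.1373, 0.1491]
tool_rot: [2.626, 1.721, 0.013]
wrist_force: [1.6, -0.5, -1.1]
width: 0.0132
[0.60470314 0.13734198 0.14914832] 0.0131896864136331 [ 1.64668783 -0.48458624 -1.12103523]
```

View pics/w5.png

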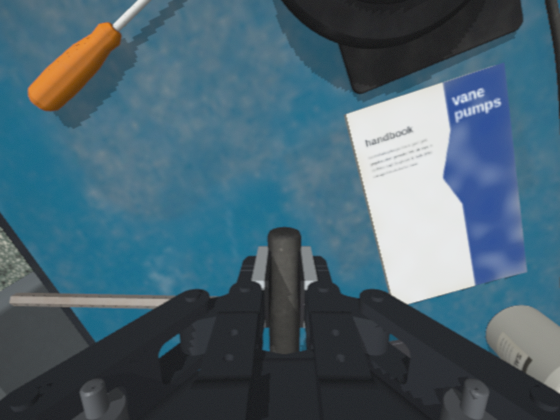

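View pics/s5.png

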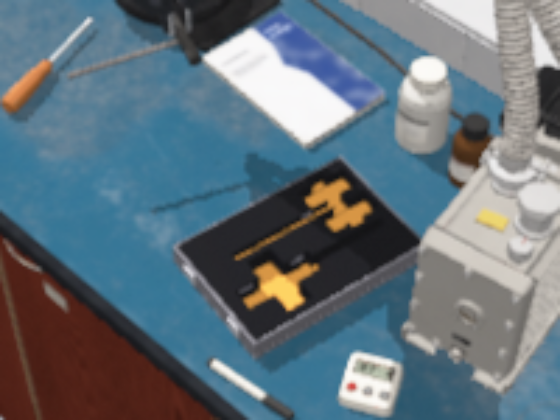

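Run:
```python
from h import *
st=dict(np.load('pics/w5.npz')); C=cam('wrist',st); p,r=toolframe(st)
im=cv2.imread('pics/w5.png')
pr=lambda x,y,z: proj(C,p+r.apply(np.array([x,y,z])/1000)).round(1)
print('end bottom/center/top of cap',pr(19.5,0,4.2-0),pr(19.5,0,-4.3),pr(19.5,0,-12.8),'sides',pr(19.5,8.5,-4.3),pr(19.5,-8.5,-4.3))
P=cloud(C,np.load('pics/w5d.npy'))
q=r.inv().apply(P.reshape(-1,3)-p).reshape(P.shape)*1000
for v in range(226,300,6): print(v,q[v,284].round(1),q[v,278].round(1), q[v,290].round(1))
for u in range(14,170,25): print(u,[q[v,u].round(1) for v in (299,301)])
cv2.imwrite('pics/w5c.png',cv2.resize(im[215:360,190:380],None,fx=4,fy=4,interpolation=cv2.INTER_CUBIC))
```

```text
end bottom/center/top of cap [[284.3 225.5]] [[284.3 231.4]] [[284.3 238. ]] sides [[301.6 231.4]] [[267.  231.4]]
226 [-33.2  -0.2 148.5] [-34.   -6.5 150.8] [-33.2   5.9 148.4]
232 [20.  -0.1 -6.4] [20.  -3.  -6.4] [20.2  2.8 -6.8]
238 [ 19.5  -0.1 -12.6] [ 18.6  -3.  -10.5] [ 18.4   2.7 -10.2]
244 [ 16.4  -0.1 -12.7] [ 16.3  -2.9 -12.3] [ 16.2   2.7 -12.2]
250 [ 13.5  -0.1 -12.9] [ 12.9  -3.  -11.6] [ 13.2   2.7 -12.3]
256 [ 10.   -0.1 -12. ] [  9.8  -3.  -11.7] [  9.7   2.7 -11.4]
262 [  7.1  -0.1 -12.4] [  6.5  -3.  -11.2] [  6.4   2.8 -11.2]
268 [  3.7  -0.1 -12. ] [  3.6  -3.  -11.9] [  3.3   2.8 -11.4]
274 [  0.2  -0.1 -11.6] [  0.4  -3.  -11.9] [  0.9   2.8 -12.9]
280 [ -3.1  -0.1 -11.5] [ -3.   -3.1 -11.7] [ -2.6   2.8 -12.4]
286 [ -5.9  -0.1 -12.3] [ -6.5  -3.1 -11.4] [ -6.8   2.8 -11. ]
292 [ -9.8  -0.1 -11.6] [ -9.8  -3.1 -11.6] [ -9.6   2.8 -11.9]
298 [-12.4  -0.1 -12.7] [-14.   -3.2 -10.3] [-12.7   2.9 -12.2]
14 [array([ -20. , -144.8,   -2.1]), array([ -21.3, -145.2,   -2. ])]
39 [array([ -20. , -131.4,   -2.1]), array([ -21.4, -131.9,   -1.9])]
64 [array([ -19.8, -117.7,   -2.5]), array([ -20.9, -117.9,   -2.6])]
89 [array([ -19.6, -104.1,   -2.8]), array([ -20.7, -104.3,   -2.9])]
114 [array([-19.5, -90.8,  -2.8]), array([-20.3, -90.5,  -3.6])]
139 [array([-19.4, -77.3,  -3.1]), array([-20.4, -77.3,  -3.4])]
164 [array([-19.4, -64. ,  -3. ]), array([-19.7, -63.5,  -4.5])]
```

View pics/w5c.png

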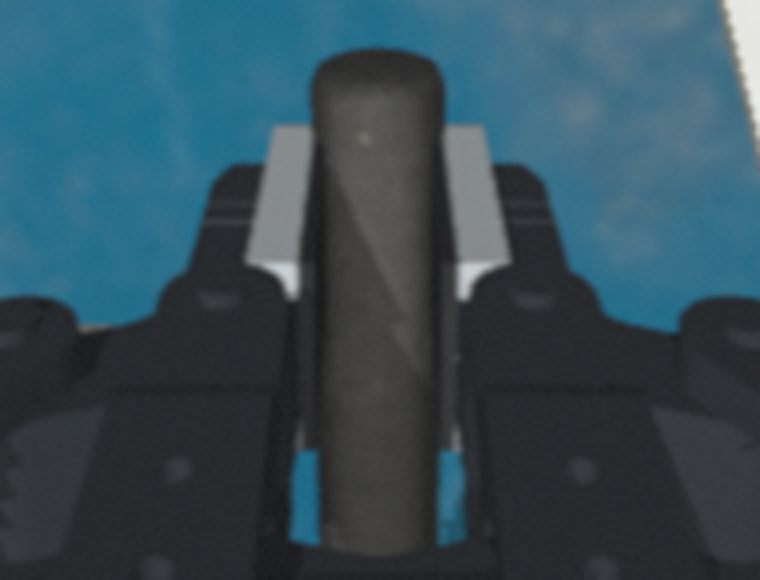

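Run:
```python
from h import *
st=dict(np.load('pics/w5.npz')); C=cam('wrist',st); p,r=toolframe(st)
print('tool yaw',np.degrees(np.arctan2(*r.as_matrix()[[1,0],1])), r.as_matrix()[:,2])
P=cloud(C,np.load('pics/w5d.npy')); q=r.inv().apply(P.reshape(-1,3)-p).reshape(P.shape)*1000
A=[]
for u in range(10,168):
    c=q[285:320,u]; s=c[(np.abs(c[:,2])<12)]
    if len(s)>=3: A.append([s[:,1].mean(),s[:,0].mean(),s[:,2].min(),np.percentile(s[:,2],50),len(s),s[:,0].min(),s[:,0].max()])
A=np.array(A); print(len(A),A[::25].round(1))
print('x vs y',np.polyfit(A[:,0],A[:,1],1),'z',np.polyfit(A[:,0],A[:,2],1),np.polyfit(A[:,0],A[:,3],1), 'tip y',A[:,0].min())
```

```text
tool yaw -23.52541279741793 [ 0.00840308  0.00255049 -0.99996144]
158 [[-148.   -21.7   -2.3   -1.3    3.   -22.7  -21.1]
 [-134.7  -20.8   -2.5   -1.4   13.   -24.2  -18.9]
 [-121.   -21.    -3.    -1.9   13.   -25.   -18.8]
 [-107.   -20.7   -4.4   -2.    13.   -24.4  -18.6]
 [ -93.3  -20.7   -4.5   -2.6   14.   -25.1  -18.7]
 [ -79.8  -20.8   -4.8   -3.7   13.   -23.7  -19.1]
 [ -66.2  -19.8   -4.3   -3.5   10.   -21.6  -18.6]]
x vs y [ 6.57895895e-03 -2.00476818e+01] z [-0.03088132 -7.08050403] [-0.02891925 -5.34846949] tip y -147.95687759289703
```

```bash
cat > tray.py <<'E'
from h import *
def tray(C,im,c0=(.531,-.1345),yaw=-11.4):
    hsv=cv2.cvtColor(im,cv2.COLOR_BGR2HSV)
    am=((hsv[...,0]>8)&(hsv[...,0]<35)&(hsv[...,1]>130)&(hsv[...,2]>70))
    v,u=np.nonzero(am); W=ray(C,np.stack([u,v],-1),.032)[:,:2]
    a=np.radians(yaw); ex=np.array([np.cos(a),np.sin(a)]); ey=np.array([-ex[1],ex[0]])
    t=np.stack([(W-c0)@ex,(W-c0)@ey],-1)*1000
    return t,ex,ey
if __name__=='__main__':
    for n in ('w1','top0'):
        C=cam('wrist',dict(np.load('pics/w1.npz'))) if n=='w1' else cam('top')
        im=cv2.imread(f'pics/{n}.png'); t,ex,ey=tray(C,im)
        t=t[(np.abs(t[:,0])<124)&(np.abs(t[:,1])<85)]
        def ext(sel,k): 
            x=t[sel][:,k]; return np.percentile(x,[.7,99.3]).round(1),len(x)
        x,y=t.T
        print(n)
        print('scoopL x 43..112',ext((y>40)&(y<60)&(x>30),0),'y 35..65',ext((x>50)&(x<62)&(y>25),1))
        print('scoopR x 43..112',ext((y>-6)&(y<16)&(x>30),0),'y -9..21',ext((x>92)&(x<108)&(y<30),1))
        print('scoops y -9..65',ext((x>92)&(x<108)&(y>-15),1))
        print('handle slot y -16..72',ext((x>70)&(x<82)&(y>-40),1))
        print('shaft y 22.5..33.5',ext((x>-60)&(x<-20)&(y>10),1),ext((x>0)&(x<25)&(y>10),1),'x -75',ext((y>25)&(y<31)&(x<20),0))
        print('drv pocket y -42.7..-13.3',ext((x>-30)&(x<-20)&(y<5),1),ext((x>-96)&(x<-72)&(y<5),1),'x -101..1',ext((y>-40)&(y<-36),0))
        print('drv scoop x -67..-33',ext((y<-48),0),ext((y>-8)&(y<10)&(x<-10),0),'y -70..14',ext((x>-62)&(x<-38)&(y<18),1))
        print('drv shaft y -34..-22',ext((x>20)&(x<40)&(y<-15),1),ext((x>70)&(x<95)&(y<-15),1),'x 101',ext((y<-25)&(y>-31),0))
E
python3 tray.py
```

```text
w1
scoopL x 43..112 (array([ 42.3, 108.7]), 596) y 35..65 (array([25.3, 64.4]), 193)
scoopR x 43..112 (array([ 42.3, 108.7]), 586) y -9..21 (array([-25.6,  21. ]), 184)
scoops y -9..65 (array([-4.6, 64.5]), 368)
handle slot y -16..72 (array([-26.5,  71.1]), 459)
shaft y 22.5..33.5 (array([10.1, 33.5]), 217) (array([23.1, 33.5]), 110) x -75 (array([-73.6,  19. ]), 235)
drv pocket y -42.7..-13.3 (array([-34.4, -13.1]), 85) (array([-34.6, -13.2]), 193) x -101..1 (array([-64.1, -30.4]), 51)
drv scoop x -67..-33 (array([-64. , -31.2]), 149) (array([-64.4, -31.3]), 237) y -70..14 (array([-60. ,  13.5]), 674)
drv shaft y -34..-22 (array([-27. , -21.7]), 40) (array([-27. , -21.7]), 54) x 101 (array([-94.7,  93.6]), 298)
top0
scoopL x 43..112 (array([ 40.5, 106.3]), 178) y 35..65 (array([25.7, 63.8]), 62)
scoopR x 43..112 (array([ 40.6, 106.6]), 197) y -9..21 (array([-32. ,  19.9]), 66)
scoops y -9..65 (array([-10.4,  63.5]), 124)
handle slot y -16..72 (array([-33.9,  69.9]), 162)
shaft y 22.5..33.5 (array([10.6, 32.9]), 83) (array([20. , 32.8]), 44) x -75 (array([-77.2,  19.1]), 82)
drv pocket y -42.7..-13.3 (array([-40.8, -15.9]), 37) (array([-41.7, -14.2]), 88) x -101..1 (array([-101. ,   -3.9]), 57)
drv scoop x -67..-33 (array([-69.9, -36.7]), 106) (array([-69.4, -36.9]), 85) y -70..14 (array([-69.2,  12.9]), 282)
drv shaft y -34..-22 (array([-34.7, -23.1]), 33) (array([-34.6, -16.1]), 46) x 101 (array([-103.3,   92.3]), 164)
```

```bash
python3 -c "
from h import *
rel([.6156,-.101,.08],-11.6,[.031,0,0])"
```

```text
pos [0.6021 0.1374 0.1441] shift cm [-21.33  10.74   6.39] turn [ 0.0318 -0.0047 -0.2077]
```

```bash
python3 -m handwheel '[[0.9,[-21.3,10.7,0],[0.032,-0.005,-0.208]],[0.9,[-21.3,10.7,0],[0.032,-0.005,-0.208]],[0.9,[-21.3,10.7,0],[0.032,-0.005,-0.208]],[0.9,[-21.3,10.7,0],[0.032,-0.005,-0.208]],[0.9,[-21.3,10.7,0],[0.032,-0.005,-0.208]],[0.9,[-21.3,10.7,2],[0.032,-0.005,-0.208]],[0.9,[-21.3,10.7,4],[0.032,-0.005,-0.208]],[0.9,[-21.3,10.7,6.4],[0.032,-0.005,-0.208]],[0.9,[-21.3,10.7,6.4],[0.032,-0.005,-0.208]],[0.9,[-21.3,10.7,6.4],[0.032,-0.005,-0.208]]]'
python3 - <<'E'
from h import *
st=sense(); im,d=read_camera('wrist'); cv2.imwrite('pics/w6.png',im[:,:,::-1]); np.savez('pics/w6.npz',**st); np.save('pics/w6d.npy',d)
rel([.6156,-.101,.042],-11.6,[.031,0,0])
cv2.imwrite('pics/w6b.png',cv2.resize(im[:,:,::-1],(800,600),interpolation=cv2.INTER_CUBIC))
E
```

```text
time: 6.33
position: [0.6138, -0.1, 0.0779]
tool_rot: [-2.412, -1.968, 0.036]
wrist_force: [0.3, 0.5, -1.6]
width: 0.0129
pos [ 0.615  -0.1     0.0794] shift cm [-0.09  0.21  3.73] turn [-0.0023  0.0002  0.001 ]
```

View pics/w6b.png

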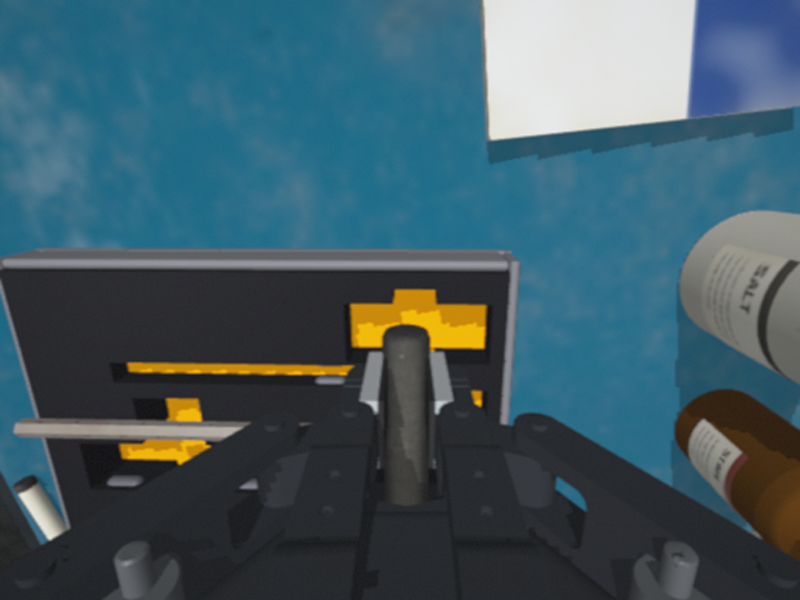

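Run:
```python
from tray import *
C=cam('wrist',dict(np.load('pics/w6.npz'))); im=cv2.imread('pics/w6.png')
s=lambda *a:[(x*.7+0*.5,y*.7) for x,y in a]
c0=np.array([.5312,-.135]); a=np.radians(-11.4); ex=np.array([np.cos(a),np.sin(a)]); ey=np.array([-ex[1],ex[0]])
def tf(uv,z): 
    w=ray(C,s(*uv),z)[:,:2]-c0; return np.stack([w@ex,w@ey],-1)*1000
print('cam in tray',((C[0][:2,3]-c0)@ex)*1000,((C[0][:2,3]-c0)@ey)*1000)
print('handle slot far end corners (66,72),(86,72)',tf([(395,290),(435,290)],.032))
print('scoop L corners top: (43,65),(112,65), near col edges at mid',tf([(349,304),(488,304)],.032))
print('scoop lower edges y=35 at z12',tf([(420,348)],.012), 'top', tf([(346,360),(490,362)],.032))
print('shaft slot left end (-75,33.5)',tf([(113,363),(113,382)],.032))
print('tray corner (124,85)',tf([(512,253)],.032),tf([(5,258)],.032))
cv2.imwrite('pics/w6c.png',cv2.resize(im[165:285,0:380],None,fx=2.1,fy=2.1,interpolation=cv2.INTER_CUBIC))
cv2.imwrite('pics/w6d.png',cv2.resize(im[165:285,200:370],None,fx=4.7,fy=4.7,interpolation=cv2.INTER_CUBIC))
```

```text
cam in tray 79.4214956068034 123.1541798520475
handle slot far end corners (66,72),(86,72) [[67.44718637 70.6429292 ]
 [85.67322533 70.77303979]]
scoop L corners top: (43,65),(112,65), near col edges at mid [[ 46.05108128  63.76314772]
 [109.96348325  64.30267369]]
scoop lower edges y=35 at z12 [[78.99300807 33.54180706]] top [[ 43.44015116  35.45886378]
 [112.3854514   35.37996891]]
shaft slot left end (-75,33.5) [[-72.38933926  32.2316783 ]
 [-74.49605235  21.80276272]]
tray corner (124,85) [[119.2688875  87.9403389]] [[-113.01907611   84.71420856]]
```

View pics/w6d.png

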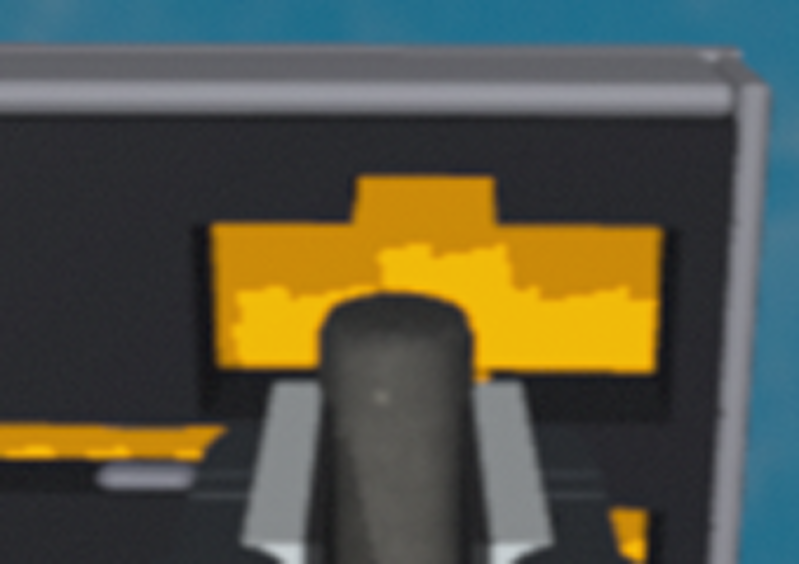

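```bash
python3 -c "
from h import *
rel([.6158,-.1021,.031],-11.6,[.031,0,0])"
```

```text
pos [ 0.615  -0.1     0.0794] shift cm [-0.19  0.28  4.83] turn [-0.0023  0.0002  0.001 ]
```

```bash
python3 -m handwheel '[[0.9,[-0.19,0.13,0],[-0.002,0,0.001]],[0.9,[-0.19,0.16,1],[-0.002,0,0.001]],[0.9,[-0.19,0.19,2],[-0.002,0,0.001]],[0.9,[-0.19,0.22,3],[-0.002,0,0.001]],[0.9,[-0.19,0.25,3.5],[-0.002,0,0.001]],[0.9,[-0.19,0.25,4],[-0.002,0,0.001]],[0.9,[-0.19,0.28,4.4],[-0.002,0,0.001]],[0.9,[-0.19,0.28,4.8],[-0.002,0,0.001]],[0.9,[-0.19,0.28,4.8],[-0.002,0,0.001]],[0.9,[-0.19,0.28,4.8],[-0.002,0,0.001]]]'
python3 - <<'E'
from h import *
st=sense(); im,d=read_camera('wrist'); cv2.imwrite('pics/w7.png',im[:,:,::-1]); np.savez('pics/w7.npz',**st); np.save('pics/w7d.npy',d)
rel([.6158,-.1021,.0206],-11.6,[.031,0,0]); print(sense()['wrist_force'],sense()['wrist_torque'])
cv2.imwrite('pics/w7b.png',cv2.resize(im[140:,:,::-1],(800,400),interpolation=cv2.INTER_CUBIC))
E
```

```text
time: 7.22
position: [0.6158, -0.1022, 0.0313]
tool_rot: [-2.416, -1.97, 0.031]
wrist_force: [0.5, 0.6, -2.0]
width: 0.0129
pos [ 0.6159 -0.1022  0.0315] shift cm [0.01 0.02 1.09] turn [ 0.0001  0.0003 -0.    ]
[-0.04398036 -0.16403154 -1.66790792] [ 0.0274998  -0.04627769  0.00979392]
```

View pics/w7b.png

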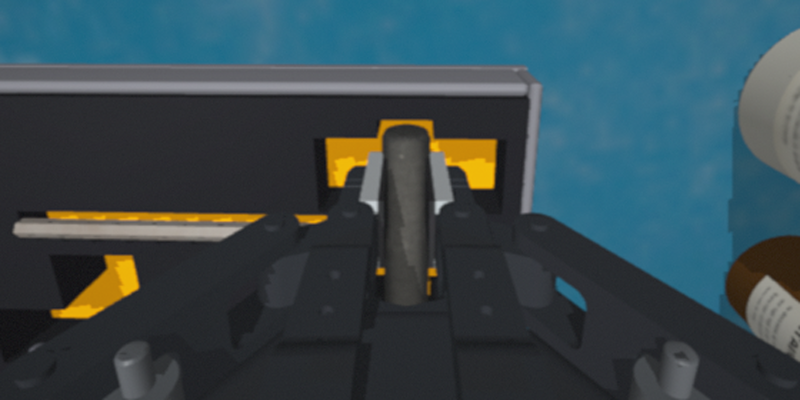

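```bash
python3 -m handwheel '[[0.9,[0,0,0.2],[0,0,0]],[0.9,[0,0,0.4],[0,0,0]],[0.9,[0,0,0.6],[0,0,0]],[0.9,[0,0,0.7],[0,0,0]],[0.9,[0,0,0.8],[0,0,0]],[0.9,[0,0,0.9],[0,0,0]],[0.9,[0,0,1.0],[0,0,0]],[0.9,[0,0,1.1],[0,0,0]],[0.9,[0,0,1.1],[0,0,0]],[0.9,[0,0,1.1],[0,0,0]]]'
python3 - <<'E'
from h import *
st=sense(); im,d=read_camera('wrist'); cv2.imwrite('pics/w8.png',im[:,:,::-1]); np.savez('pics/w8.npz',**st); np.save('pics/w8d.npy',d)
rel([.6158,-.1021,.0206],-11.6,[.031,0,0]); print(sense()['wrist_force'],sense()['wrist_torque'])
cv2.imwrite('pics/w8b.png',cv2.resize(im[140:,:,::-1],(800,400),interpolation=cv2.INTER_CUBIC))
E
```

```text
time: 8.1
position: [0.616, -0.1022, 0.0206]
tool_rot: [-2.417, -1.971, 0.03]
wrist_force: [1.1, -0.5, 0.4]
width: 0.013
pos [ 0.616  -0.1022  0.0206] shift cm [ 0.01 -0.02 -0.  ] turn [ 0.0008  0.0003 -0.0001]
[0.46605437 0.9129919  0.20826905] [-0.0103208 -0.2192926 -0.0605902]
```

View pics/w8b.png

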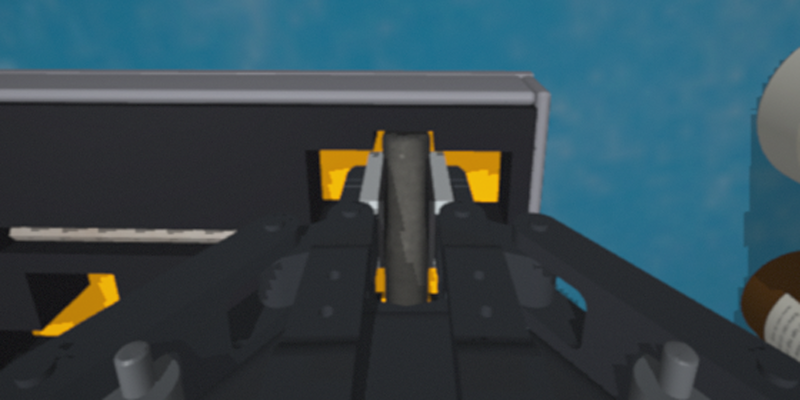

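```bash
python3 -m handwheel '[[0.9,[0,0,0.1],[0,0,0]],[0.9,[0,0,0.2],[0,0,0]],[0.9,[0,0,0.2],[0,0,0]],[0.9,[0,0,0.2],[0,0,0]],[0.9,[0,0,0.3],[0,0,0]],[0.9,[0,0,0.3],[0,0,0]],[0.9,[0,0,0.3],[0,0,0]],[0.9,[0,0,0.3],[0,0,0]],[0.9,[0,0,0.3],[0,0,0]],[0.9,[0,0,0.3],[0,0,0]]]'
python3 - <<'E'
from h import *
st=sense(); im,d=read_camera('wrist'); cv2.imwrite('pics/w9.png',im[:,:,::-1]); np.savez('pics/w9.npz',**st); np.save('pics/w9d.npy',d)
print(st['position'],st['tool_rot'], st['wrist_force'],st['wrist_torque'])
for n in ('w8','w9'):
    s=dict(np.load(f'pics/{n}.npz')); P=cloud(cam('wrist',s),np.load(f'pics/{n}d.npy'))
    print(n,[P[v,284,2].round(4) for v in range(232,300,8)])
    sh=[]
    for u in range(5,160,12):
        c=P[295:312,u]; i=np.argmax(c[:,2]*0+ (c[:,2]<.0305)*1*c[:,2]); sh.append(c[i,2].round(4))
    print(sh)
cv2.imwrite('pics/w9b.png',cv2.resize(im[220:340,0:260,::-1],None,fx=3,fy=3,interpolation=cv2.INTER_CUBIC))
E
```

```text
time: 8.98
position: [0.6161, -0.1022, 0.0199]
tool_rot: [-2.417, -1.971, 0.028]
wrist_force: [-4.9, 0.7, 20.2]
width: 0.0128
[ 0.61607788 -0.1021766   0.0199143 ] [-2.41710449 -1.97091343  0.02811288] [-4.87338573  0.66003477 20.16833197] [ 0.33720703  1.28391405 -0.03560749]
w8 [np.float64(0.0264), np.float64(0.0309), np.float64(0.0323), np.float64(0.0333), np.float64(0.0322), np.float64(0.0329), np.float64(0.0331), np.float64(0.0333), np.float64(0.0323)]
[np.float64(0.0275), np.float64(0.0305), np.float64(0.0295), np.float64(0.03), np.float64(0.0292), np.float64(0.0289), np.float64(0.0288), np.float64(0.0287), np.float64(0.0286), np.float64(0.0299), np.float64(0.0304), np.float64(0.0288), np.float64(0.0282)]
w9 [np.float64(0.0315), np.float64(0.0326), np.float64(0.0318), np.float64(0.0325), np.float64(0.0314), np.float64(0.0324), np.float64(0.0324), np.float64(0.0323), np.float64(0.0327)]
[np.float64(0.0263), np.float64(0.0274), np.float64(0.0272), np.float64(0.0305), np.float64(0.0281), np.float64(0.0276), np.float64(0.0304), np.float64(0.0275), np.float64(0.0272), np.float64(0.0304), np.float64(0.0275), np.float64(0.0273), np.float64(0.0271)]
```

View pics/w9b.png

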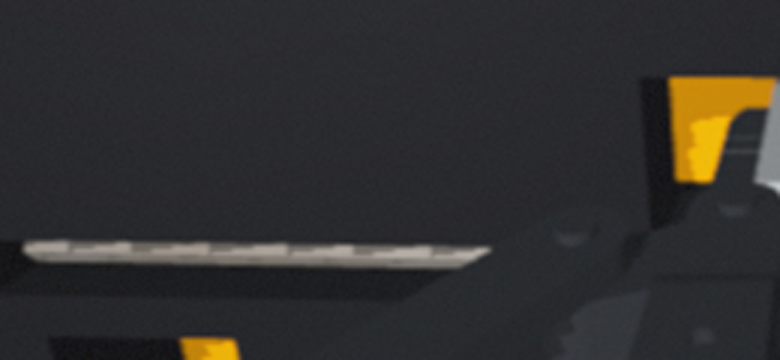

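```bash
python3 -m handwheel '[[0.35,[0,0,-0.05],[0,0,0]],[0.35,[0,0,-0.05],[0,0,0]],[0.35,[0,0,-0.05],[0,0,0]],[0.35,[0,0,-0.05],[0,0,0]],[0.35,[0,0,-1],[0,0,0]],[0.35,[0,0,-2.5],[0,0,0]],[0.35,[0,0,-5],[0,0,0]],[0.35,[0,0,-8],[0,0,0]],[0.35,[0,0,-12],[0,0,0]],[0.35,[0,0,-15],[0,0,0]]]'
python3 - <<'E'
from h import *
st=sense(); im,d=read_camera('wrist'); cv2.imwrite('pics/w10.png',im[:,:,::-1]); np.savez('pics/w10.npz',**st); np.save('pics/w10d.npy',d)
print(st['position'],st['width'])
t,dt=read_camera('top'); cv2.imwrite('pics/t10.png',t[:,:,::-1]); np.save('pics/t10d.npy',dt)
a=im[:,:,::-1]
cv2.imwrite('pics/w10b.png',cv2.resize(a,(800,600),interpolation=cv2.INTER_CUBIC))
E
```

```text
time: 9.87
position: [0.6206, -0.1034, 0.1729]
tool_rot: [-2.418, -1.971, 0.027]
wrist_force: [1.1, -0.8, 0.4]
width: 0.0272
[ 0.62056945 -0.10342842  0.17291655] 0.027221212315462366
```

View pics/w10b.png

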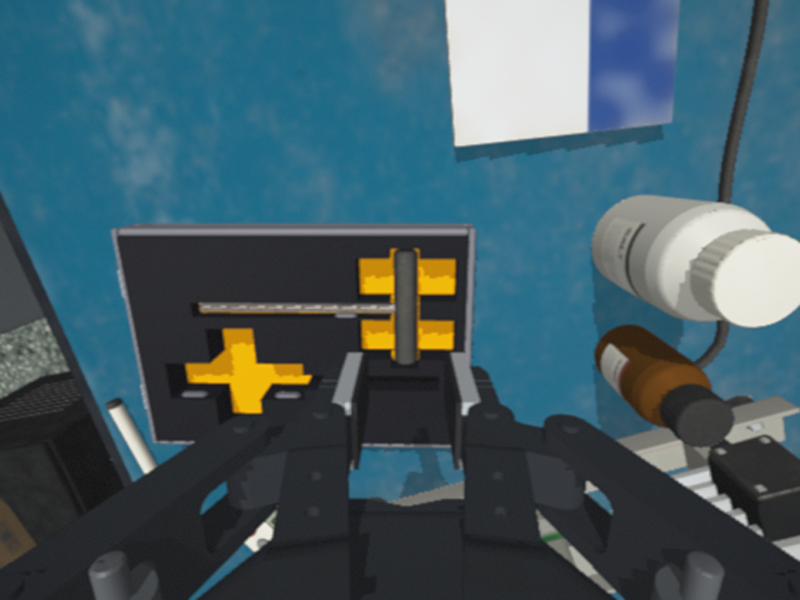

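View pics/t10.png

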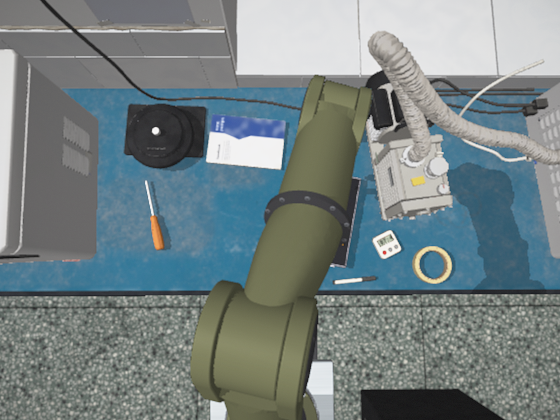

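Run:
```python
from tray import *
s=dict(np.load('pics/w10.npz')); C=cam('wrist',s); P=cloud(C,np.load('pics/w10d.npy')); im=cv2.imread('pics/w10.png')
c0=np.array([.5314,-.1361]); a=np.radians(-11.4); ex=np.array([np.cos(a),np.sin(a)]); ey=np.array([-ex[1],ex[0]])
q=np.stack([(P[...,:2]-c0)@ex*1000,(P[...,:2]-c0)@ey*1000,P[...,2]*1000],-1)
def med(x0,x1,y0,y1):
    m=(q[...,0]>x0)&(q[...,0]<x1)&(q[...,1]>y0)&(q[...,1]<y1); z=q[...,2][m]; return np.percentile(z,[10,50,90]).round(1),m.sum()
print('handle',[med(74,78,y,y+8) for y in (-10,10,24,40,60)])
print('shaft',[med(x,x+10,27,30) for x in (-68,-50,-30,-10,10,30,50)])
print('foam',med(-60,-10,50,70),med(20,36,50,70), med(-10,20,0,15))
rel([.449,.305,.2],-76.3)
print(sense()['joint_positions'].round(2))
```

```text
handle [(array([31.2, 32.3, 33.1]), np.int64(29)), (array([31.3, 32.2, 33.1]), np.int64(28)), (array([31.2, 32.2, 33. ]), np.int64(30)), (array([31.5, 32.3, 33. ]), np.int64(34)), (array([249.9, 258.4, 265.2]), np.int64(1001))]
shaft [(array([25.1, 26. , 26.8]), np.int64(26)), (array([25. , 26.2, 27.6]), np.int64(28)), (array([25.5, 26.2, 27.2]), np.int64(29)), (array([25.8, 26.5, 27.2]), np.int64(28)), (array([25.6, 26.6, 27.5]), np.int64(29)), (array([25.9, 26.5, 27.3]), np.int64(28)), (array([26.1, 27.1, 27.6]), np.int64(25))]
foam (array([30.6, 31.5, 32.3]), np.int64(1012)) (array([238.9, 258.4, 266.7]), np.int64(5771)) (array([30.6, 31.5, 32.4]), np.int64(400))
pos [ 0.6233 -0.1042  0.1762] shift cm [ 36.57 -25.36  -1.88] turn [-0.0173  0.0101  1.1286]
[-0.02  0.58  0.25  1.54 -0.16  1.06  0.07]
```

The key lies level: handle top about 32.3 mm, shaft top 26–27 mm, foam 31.5 mm. Now the screwdriver.

```bash
python3 -m handwheel '[[-0.4,[36.6,-25.4,-1.9],[-0.017,0.01,1.13]],[-0.4,[36.6,-25.4,-1.9],[-0.017,0.01,1.13]],[-0.4,[36.6,-25.4,-1.9],[-0.017,0.01,1.13]],[-0.4,[36.6,-25.4,-1.9],[-0.017,0.01,1.13]],[-0.4,[36.6,-25.4,-1.9],[-0.017,0.01,1.13]],[-0.4,[36.6,-25.4,-1.9],[-0.017,0.01,1.13]],[-0.4,[36.6,-25.4,-1.9],[-0.017,0.01,1.13]],[-0.4,[36.6,-25.4,-1.9],[-0.017,0.01,1.13]],[-0.4,[36.6,-25.4,-1.9],[-0.017,0.01,1.13]],[-0.4,[36.6,-25.4,-1.9],[-0.017,0.01,1.13]]]'; python3 -c "
from h import *
rel([.449,.305,.2],-76.3);print(sense()['joint_positions'].round(2))"
```

```text
time: 10.8
position: [0.4594, 0.2783, 0.198]
tool_rot: [3.12, 0.361, -0.001]
wrist_force: [1.1, 0.6, -0.2]
width: 0.0598
pos [0.4594 0.2783 0.198 ] shift cm [-0.4  -2.84 -0.2 ] turn [ 0.0003  0.0006 -0.0088]
[-0.98  0.45  0.58  1.79 -0.29  0.99 -1.62]
```

Run:
```python
from h import *
st=sense(); im,d=read_camera('wrist'); cv2.imwrite('pics/w11.png',im[:,:,::-1]); np.savez('pics/w11.npz',**st); np.save('pics/w11d.npy',d)
C=cam('wrist',st)
hsv=cv2.cvtColor(im,cv2.COLOR_RGB2HSV)
m=cv2.inRange(hsv,(5,150,80),(18,255,255)); n,l,s,c=cv2.connectedComponentsWithStats(m); i=1+np.argmax(s[1:,4]); print(s[i],c[i])
v,u=np.nonzero(l==i); W=ray(C,np.stack([u,v],-1),.0132)[:,:2]; r=cv2.minAreaRect((W*1000).astype(np.float32)); print(r)
P=cloud(C,d)[l==i]; print('cloud',P.mean(0),np.percentile(P[:,2],[5,50,95]))
c0=W.mean(0); w,V=np.linalg.eigh(np.cov((W-c0).T)); ax=V[:,1]; print(c0,np.degrees(np.arctan2(ax[1],ax[0])))
```

```text
[ 249  107   22   90 1569] [259.18674315 154.26577438]
((488.6505432128906, 313.1510314941406), (95.09008026123047, 23.247880935668945), 12.427572250366211)
cloud [0.48861791 0.31226998 0.02428438] [0.01820859 0.02241316 0.02595342]
[0.48709027 0.31286071] -166.08153347915504
```

View pics/w11.png

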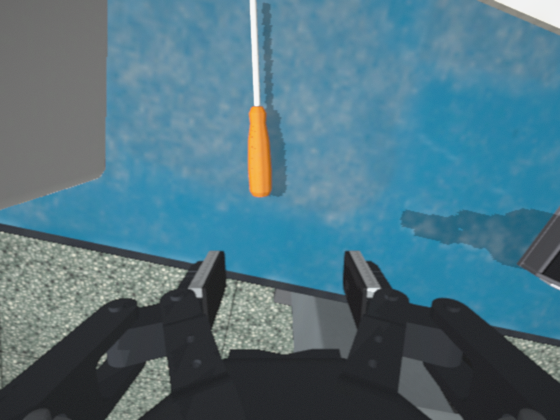

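Run:
```python
from h import *
st=dict(np.load('pics/w11.npz')); C=cam('wrist',st); im=cv2.imread('pics/w11.png')
hsv=cv2.cvtColor(im,cv2.COLOR_BGR2HSV)
pts=[]
for v in range(2,100,4):
    row=np.nonzero((hsv[v,240:272,1]<80)&(hsv[v,240:272,2]>140))[0]
    if len(row)>2: pts.append((240+row.mean(),v))
m=cv2.inRange(hsv,(5,150,80),(18,255,255)); hp=[]
for v in range(112,192,4):
    row=np.nonzero(m[v,230:290])[0]; hp.append((230+(row.min()+row.max())/2,v))
for n,q in (('shaft',pts),('handle',hp)):
    W=ray(C,q,.0132)[:,:2]; k=np.polyfit(W[:,0],W[:,1],1); print(n,len(q),np.degrees(np.arctan(k[0])),'y at .4887',np.polyval(k,.4887))
rel([.4885,.3130,.06],-76.5);rel([.4885,.3130,.008],-76.5)
```

```text
shaft 25 14.212375511163419 y at .4887 0.31367849909015744
handle 20 14.135248951930857 y at .4887 0.31364344190423477
pos [0.4549 0.2889 0.1976] shift cm [ 3.89 -1.45 13.76] turn [-0.0055  0.0028  0.0102]
pos [0.4549 0.2889 0.1976] shift cm [ 3.9  -1.42 18.96] turn [-0.0055  0.0028  0.0102]
```

Run:
```python
from h import *
print(np.load('pics/w11.npz')['position'])
st=sense(); im,d=read_camera('wrist'); im=im[:,:,::-1].copy(); C=cam('wrist',st); print(st['position'],np.abs(st['qd']).max())
hsv=cv2.cvtColor(im,cv2.COLOR_BGR2HSV)
m=cv2.inRange(hsv,(5,150,80),(18,255,255)); n,l,s,c=cv2.connectedComponentsWithStats(m); i=1+np.argmax(s[1:,4]); x,y,w,h=s[i,:4]; print(s[i])
pts=[];hp=[]
for v in range(2,y-8,4):
    row=np.nonzero((hsv[v,x-15:x+w+10,1]<80)&(hsv[v,x-15:x+w+10,2]>140))[0]
    if len(row)>2: pts.append((x-15+row.mean(),v))
for v in range(y+4,y+h-4,4):
    row=np.nonzero(l[v]==i)[0]; hp.append(((row.min()+row.max())/2,v))
v,u=np.nonzero(l==i); W=ray(C,np.stack([u,v],-1),.0132)[:,:2]; print(cv2.minAreaRect((W*1000).astype(np.float32)))
for n,q in (('shaft',pts),('handle',hp)):
    W=ray(C,q,.0132)[:,:2]; k=np.polyfit(W[:,0],W[:,1],1); print(n,len(q),np.degrees(np.arctan(k[0])),'y at .4887',np.polyval(k,.4887))
rel([.4885,.3130,.06],-75.8);rel([.4885,.3130,.008],-75.8)
```

```text
[0.45937299 0.27828009 0.19801863]
[0.45486141 0.28886825 0.19757831] 0.24777367808378245
[ 260  104   23   90 1580]
((489.19781494140625, 313.3458251953125), (94.62169647216797, 24.04766082763672), 12.757013320922852)
shaft 24 13.693294017455631 y at .4887 0.31480413634355264
handle 21 14.11328121482729 y at .4887 0.31382543641226174
pos [0.4565 0.2852 0.1973] shift cm [ 3.82 -1.85 13.73] turn [-0.0035  0.0024  0.0016]
pos [0.4565 0.2852 0.1973] shift cm [ 3.83 -1.83 18.93] turn [-0.0035  0.0024  0.0016]
```

```bash
python3 -m handwheel '[[-0.4,[3.85,-1.9,10],[-0.004,0.002,0.005]],[-0.4,[3.85,-1.9,13],[-0.004,0.002,0.005]],[-0.4,[3.85,-1.9,15],[-0.004,0.002,0.005]],[-0.4,[3.85,-1.9,15.5],[-0.004,0.002,0.005]],[-0.4,[3.85,-1.9,15.5],[-0.004,0.002,0.005]],[-0.4,[3.85,-1.9,15.5],[-0.004,0.002,0.005]],[-0.4,[3.85,-1.9,15.5],[-0.004,0.002,0.005]],[-0.4,[3.85,-1.9,15.5],[-0.004,0.002,0.005]],[-0.4,[3.85,-1.9,15.5],[-0.004,0.002,0.005]],[-0.4,[3.85,-1.9,15.5],[-0.004,0.002,0.005]]]'
python3 - <<'E'
from h import *
st=sense(); im,d=read_camera('wrist'); cv2.imwrite('pics/w12.png',im[:,:,::-1]); C=cam('wrist',st)
print(proj(C,np.array([st['position'][0],st['position'][1],.0132])),proj(C,[.4888,.3138,.0132]))
rel([.4888,.3138,.004],-76)
E
```

```text
time: 11.73
position: [0.4894, 0.3139, 0.0443]
tool_rot: [-3.117, -0.383, -0.004]
wrist_force: [0.6, -0.4, 0.1]
width: 0.0596
[[284.65988901 240.04829326]] [[284.6308095  240.97465918]]
pos [0.4892 0.314  0.0439] shift cm [-0.05  0.01  3.99] turn [-0.0008 -0.002   0.    ]
```

View pics/w12.png

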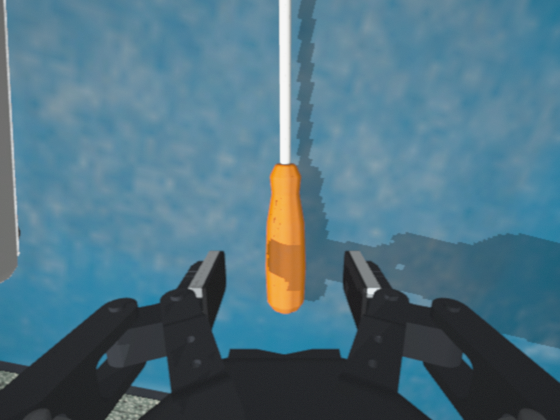

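```bash
python3 -m handwheel '[[-0.4,[-0.05,0.01,3],[0,-0.002,0]],[-0.4,[-0.05,0.01,4],[0,-0.002,0]],[-0.4,[-0.05,0.01,4],[0,-0.002,0]],[0.9,[-0.05,0.01,4],[0,-0.002,0]],[0.9,[-0.05,0.01,4],[0,-0.002,0]],[0.9,[-0.05,0.01,4],[0,-0.002,0]],[0.9,[-0.05,0.01,4],[0,-0.002,0]],[0.9,[-0.05,0.01,4],[0,-0.002,0]],[0.9,[-0.05,0.01,4],[0,-0.002,0]],[0.9,[-0.05,0.01,4],[0,-0.002,0]]]' 80
python3 -c "
from h import *
s=sense(); np.savez('pics/w13.npz',**s); print(s['position'],s['width'])"
```

```text
time: 12.62
position: [0.4894, 0.314, 0.0052]
tool_rot: [-3.117, -0.383, -0.002]
wrist_force: [-0.7, -0.6, 5.9]
width: 0.024
[0.48942075 0.31400853 0.00521903] 0.023996989834550123
```

```bash
python3 -m handwheel '[[0.9,[0,0,-0.5],[0,0,0]],[0.9,[0,0,-1],[0,0,0]],[0.9,[0,0,-3],[0,0,0]],[0.9,[0,0,-6],[0,0,0]],[0.9,[0,0,-9],[0,0,0]],[0.9,[0,0,-12],[0,0,0]],[0.9,[0,0,-14],[0,0,0]],[0.9,[0,0,-14],[0,0,0]],[0.9,[0,0,-14],[0,0,0]],[0.9,[0,0,-14],[0,0,0]]]'
python3 - <<'E'
from h import *
st=sense(); im,d=read_camera('wrist'); cv2.imwrite('pics/w14.png',im[:,:,::-1]); np.savez('pics/w14.npz',**st); np.save('pics/w14d.npy',d)
C=cam('wrist',st); p,r=toolframe(st); print(p,st['width'],r.as_matrix()[:,2])
P=cloud(C,d); q=r.inv().apply(P.reshape(-1,3)-p).reshape(P.shape)*1000
for v in range(4,300,14):
    c=q[v,255:315]; s=c[(np.abs(c[:,2])<30)&(np.abs(c[:,1])<20)]
    if len(s)>2: print(v,len(s),'x',s[:,0].mean().round(1),'y',((s[:,1].min()+s[:,1].max())/2).round(2),'ztop',np.percentile(s[:,2],10).round(1), 'w',np.ptp(s[:,1]).round(1))
E
```

```text
time: 13.45
position: [0.4886, 0.3137, 0.1449]
tool_rot: [-3.117, -0.383, -0.001]
wrist_force: [-0.0, -1.6, -0.6]
width: 0.0236
[0.48863922 0.31373778 0.14487726] 0.02363065974730851 [ 3.75420214e-04  1.68736748e-03 -9.99998506e-01]
4 15 x 114.6 y -0.32 ztop -10.4 w 5.4
18 15 x 109.9 y -0.35 ztop -11.0 w 5.5
32 14 x 105.1 y -0.11 ztop -10.7 w 5.1
46 14 x 100.1 y -0.13 ztop -10.7 w 5.2
60 14 x 95.1 y -0.11 ztop -10.4 w 5.3
74 14 x 89.9 y -0.12 ztop -10.2 w 5.4
88 14 x 84.5 y -0.11 ztop -10.9 w 5.4
102 14 x 79.1 y -0.12 ztop -10.3 w 5.5
116 14 x 73.5 y -0.1 ztop -11.0 w 5.5
130 14 x 67.8 y -0.1 ztop -10.5 w 5.7
144 14 x 61.9 y -0.11 ztop -10.5 w 5.7
158 14 x 55.9 y -0.1 ztop -11.6 w 5.8
172 13 x 49.6 y -0.32 ztop -10.5 w 5.4
186 35 x 44.1 y -0.07 ztop -14.9 w 15.8
200 38 x 38.1 y -0.11 ztop -16.7 w 16.8
214 36 x 31.5 y -0.16 ztop -16.0 w 16.1
228 39 x 25.1 y -0.09 ztop -16.8 w 18.2
242 45 x 18.5 y -0.08 ztop -18.2 w 21.5
256 60 x 11.8 y -0.11 ztop -19.4 w 27.5
270 59 x 5.8 y -0.13 ztop -22.9 w 24.9
284 56 x -1.7 y -0.08 ztop -20.4 w 23.8
298 56 x -8.7 y -0.11 ztop -21.1 w 23.7
```

View pics/w14.png

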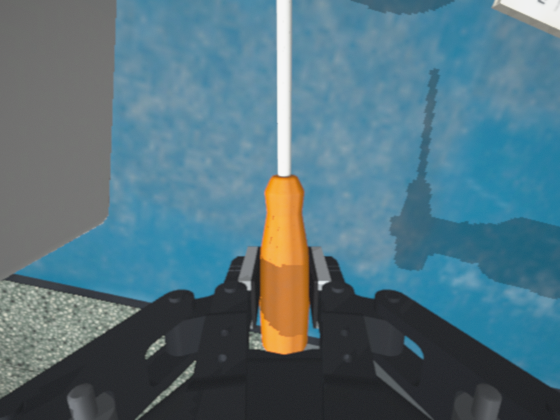

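```bash
python3 -c "
from h import *
rel([.4769,-.1536,.10],-101.4)"
```

```text
pos [0.4884 0.3136 0.1443] shift cm [-12.42  45.05   4.39] turn [-0.001   0.0005  0.4434]
```

```bash
python3 -m handwheel '[[0.9,[-12.4,45,0],[0,0,0.443]],[0.9,[-12.4,45,0],[0,0,0.443]],[0.9,[-12.4,45,0],[0,0,0.443]],[0.9,[-12.4,45,0],[0,0,0.443]],[0.9,[-12.4,45,0],[0,0,0.443]],[0.9,[-12.4,45,0],[0,0,0.443]],[0.9,[-12.4,45,0],[0,0,0.443]],[0.9,[-12.4,45,0],[0,0,0.443]],[0.9,[-12.4,45,0],[0,0,0.443]],[0.9,[-12.4,45,0],[0,0,0.443]]]'
python3 -c "
from h import *
rel([.4769,-.1536,.10],-101.4);print(sense()['joint_positions'].round(2))"
```

```text
time: 14.33
position: [0.4772, -0.1044, 0.143]
tool_rot: [-3.125, 0.311, 0.004]
wrist_force: [0.9, -0.1, -1.1]
width: 0.0237
pos [ 0.4772 -0.1044  0.143 ] shift cm [0.95 4.83 4.29] turn [-0.0006  0.0027  0.0007]
[-0.28  0.47  0.66  1.98 -0.39  0.82 -1.17]
```

```bash
python3 -m handwheel '[[0.9,[0.95,4.8,2],[0,0.003,0]],[0.9,[0.95,4.8,4.3],[0,0.003,0]],[0.9,[0.95,4.8,4.3],[0,0.003,0]],[0.9,[0.95,4.8,4.3],[0,0.003,0]],[0.9,[0.95,4.8,4.3],[0,0.003,0]],[0.9,[0.95,4.8,4.3],[0,0.003,0]],[0.9,[0.95,4.8,4.3],[0,0.003,0]],[0.9,[0.95,4.8,4.3],[0,0.003,0]],[0.9,[0.95,4.8,4.3],[0,0.003,0]],[0.9,[0.95,4.8,4.3],[0,0.003,0]]]'
python3 - <<'E'
from h import *
st=sense(); im,d=read_camera('wrist'); cv2.imwrite('pics/w15.png',im[:,:,::-1]); np.savez('pics/w15.npz',**st); np.save('pics/w15d.npy',d)
rel([.4769,-.1536,.10],-101.4)
cv2.imwrite('pics/w15b.png',cv2.resize(im[:,:,::-1],(800,600),interpolation=cv2.INTER_CUBIC))
E
```

```text
time: 15.17
position: [0.4772, -0.1528, 0.1003]
tool_rot: [-3.126, 0.309, -0.001]
wrist_force: [-0.3, -0.0, -0.8]
width: 0.0237
pos [ 0.4772 -0.153   0.1002] shift cm [-0.02  0.07  0.02] turn [-0.0007 -0.0008  0.0014]
```

View pics/w15b.png

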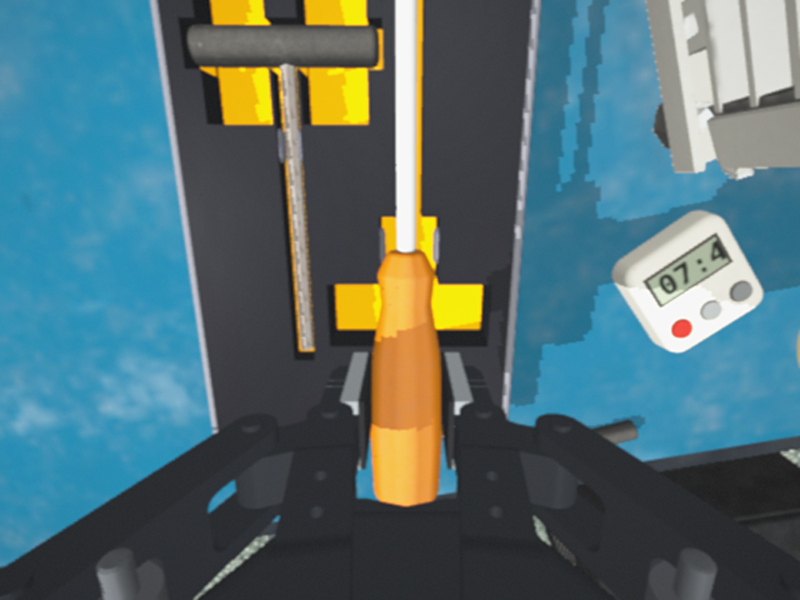

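Run:
```python
from h import *
C=cam('wrist',dict(np.load('pics/w15.npz'))); im=cv2.imread('pics/w15.png')
c0=np.array([.5314,-.1361]); a=np.radians(-11.4); ex=np.array([np.cos(a),np.sin(a)]); ey=np.array([-ex[1],ex[0]])
def tf(uv,z):
    w=ray(C,np.array(uv)*.7-.15,z)[:,:2]-c0; return (np.stack([w@ex,w@ey],-1)*1000).round(1)
print('cam',(C[0][:2,3]-c0)@ex*1000,(C[0][:2,3]-c0)@ey*1000,C[0][2,3])
print('pocket front x=1: y -13.3, -42.7',tf([(382,216),(439,216)],.032))
print('scoop x=-33: ',tf([(335,284),(484,284)],.032),'x=-67 top',tf([(331,345),(487,345)],.032), 'floor',tf([(335,330),(482,330)],.006))
print('scoop y=14 top',tf([(329,310)],.032),'floor',tf([(335,310)],.006),'y=-70 top',tf([(488,310)],.032),'floor',tf([(483,310)],.006))
print('key shaft end x=-75',tf([(306,355)],.032),tf([(306,350)],.02))
print('rims y=85',tf([(155,20),(212,430)],.032),'-85',tf([(535,30),(510,420)],.032))
cv2.imwrite('pics/w15c.png',cv2.resize(im[135:255,200:365],None,fx=4.8,fy=4.8,interpolation=cv2.INTER_CUBIC))
```

```text
cam 22.391583495530437 -26.906945200750215 0.24252104876124914
pocket front x=1: y -13.3, -42.7 [[  1.  -14.9]
 [  1.  -42.6]]
scoop x=-33:  [[-33.2   9.5]
 [-33.1 -66.3]] x=-67 top [[-66.7  13.2]
 [-66.5 -69.6]] floor [[-68.1  15.3]
 [-67.9 -71.4]]
scoop y=14 top [[-47.1  13.2]] floor [[-55.7  14.7]] y=-70 top [[-47.  -69.1]] floor [[-55.5 -71.4]]
key shaft end x=-75 [[-72.5  26.8]] [[-74.8  29.7]]
rims y=85 [[  84.3   81.8]
 [-118.7   83. ]] -85 [[  80.6  -82.3]
 [-111.8  -85. ]]
```

View pics/w15c.png

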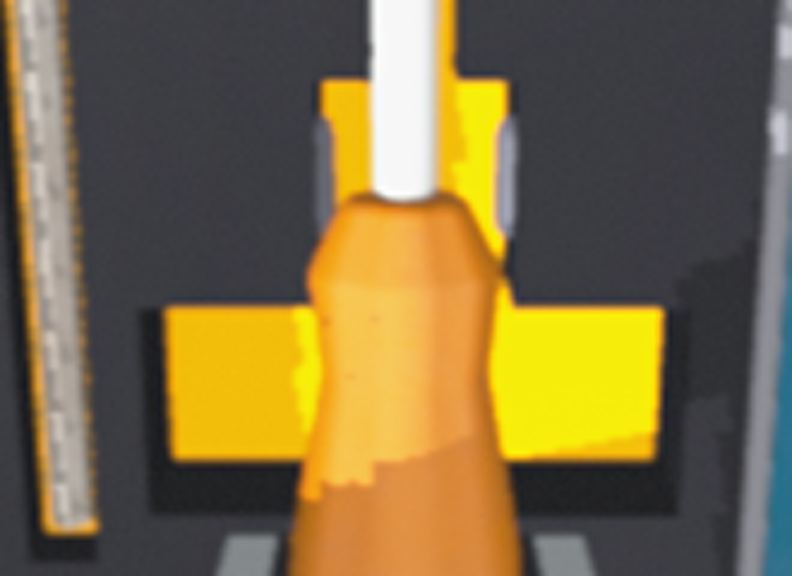

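```bash
python3 -c "
from h import *
rel([.4769,-.1539,.03],-101.4)"
python3 -m handwheel '[[0.9,[0,0.09,2],[0,0,0.001]],[0.9,[0,0.09,4],[0,0,0.001]],[0.9,[0,0.09,5],[0,0,0.001]],[0.9,[0,0.09,5.5],[0,0,0.001]],[0.9,[0,0.09,6],[0,0,0.001]],[0.9,[0,0.09,6.3],[0,0,0.001]],[0.9,[0,0.09,6.7],[0,0,0.001]],[0.9,[0,0.09,7],[0,0,0.001]],[0.9,[0,0.09,7],[0,0,0.001]],[0.9,[0,0.09,7],[0,0,0.001]]]'
python3 - <<'E'
from h import *
st=sense(); im,d=read_camera('wrist'); cv2.imwrite('pics/w16.png',im[:,:,::-1]); np.savez('pics/w16.npz',**st); np.save('pics/w16d.npy',d)
rel([.4769,-.1539,.0114],-101.4)
print(st['wrist_force'],st['wrist_torque'])
cv2.imwrite('pics/w16b.png',cv2.resize(im[:,:,::-1],(800,600),interpolation=cv2.INTER_CUBIC))
E
```

```text
pos [ 0.4772 -0.153   0.1002] shift cm [-0.02  0.1   7.02] turn [-0.0007 -0.0008  0.0014]
time: 16.05
position: [0.4772, -0.1538, 0.0304]
tool_rot: [-3.125, 0.311, -0.002]
wrist_force: [0.7, 0.6, -0.8]
width: 0.0233
pos [ 0.4772 -0.1539  0.0305] shift cm [-0.03  0.01  1.91] turn [-0.0007 -0.0011  0.0003]
[ 0.67475117  0.61821108 -0.77741079] [ 0.00469214  0.02590019 -0.03151665]
```

View pics/w16b.png

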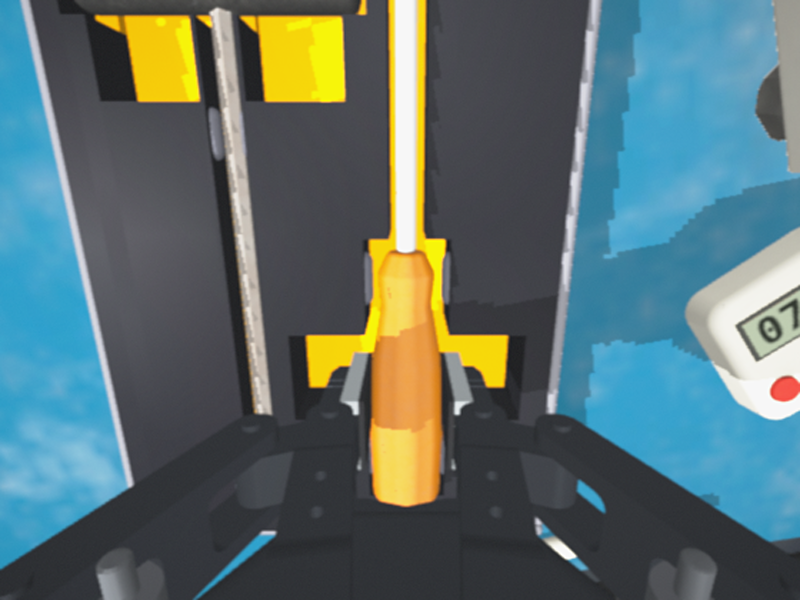

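Well centred in the pocket and slot (shaft at column 405, slot 390–427). Next I press it down slowly.

```bash
python3 -m handwheel '[[0.9,[-0.03,0,0.3],[0,-0.001,0]],[0.9,[-0.03,0,0.6],[0,-0.001,0]],[0.9,[-0.03,0,0.8],[0,-0.001,0]],[0.9,[-0.03,0,1.0],[0,-0.001,0]],[0.9,[-0.03,0,1.2],[0,-0.001,0]],[0.9,[-0.03,0,1.4],[0,-0.001,0]],[0.9,[-0.03,0,1.6],[0,-0.001,0]],[0.9,[-0.03,0,1.8],[0,-0.001,0]],[0.9,[-0.03,0,1.9],[0,-0.001,0]],[0.9,[-0.03,0,1.9],[0,-0.001,0]]]' 100
python3 -c "
from h import *
st=sense();rel([.4769,-.1539,.0114],-101.4);print(st['wrist_force'],st['wrist_torque'])"
```

```text
time: 16.93
position: [0.477, -0.1542, 0.0119]
tool_rot: [-3.125, 0.313, -0.002]
wrist_force: [-2.2, -0.1, 9.0]
width: 0.0229
pos [ 0.477  -0.1542  0.0119] shift cm [-0.02 -0.03  0.05] turn [-0.0008 -0.001  -0.0007]
[-2.2382281  -0.07090537  8.96942471] [-0.08229868 -0.0539168  -0.38134898]
```

```bash
python3 -m handwheel '[[0.9,[0,0,0.1],[0,0,0]],[0.9,[0,0,0.2],[0,0,0]],[0.9,[0,0,0.2],[0,0,0]],[0.9,[0,0,0.2],[0,0,0]],[0.9,[0,0,0.2],[0,0,0]],[0.9,[0,0,0.25],[0,0,0]],[0.9,[0,0,0.25],[0,0,0]],[0.9,[0,0,0.25],[0,0,0]],[0.9,[0,0,0.25],[0,0,0]],[0.9,[0,0,0.25],[0,0,0]]]'
python3 - <<'E'
from h import *
st=sense(); im,d=read_camera('wrist'); cv2.imwrite('pics/w17.png',im[:,:,::-1]); np.savez('pics/w17.npz',**st); np.save('pics/w17d.npy',d)
print(st['wrist_force'],st['position'])
C=cam('wrist',st); p,r=toolframe(st); P=cloud(C,d)
c0=np.array([.5314,-.1361]); a=np.radians(-11.4); ex=np.array([np.cos(a),np.sin(a)]); ey=np.array([-ex[1],ex[0]])
q=np.stack([(P[...,:2]-c0)@ex*1000,(P[...,:2]-c0)@ey*1000,P[...,2]*1000],-1)
for v in range(4,340,16): print(v,q[v,284].round(1))
cv2.imwrite('pics/w17b.png',cv2.resize(im[:,:,::-1],(800,600),interpolation=cv2.INTER_CUBIC))
E
```

```text
time: 17.77
position: [0.4771, -0.1542, 0.0117]
tool_rot: [-3.124, 0.315, -0.005]
wrist_force: [-7.9, 3.4, 35.1]
width: 0.023
[-7.85817746  3.40076896 35.05564189] [ 0.47709894 -0.15423812  0.01173716]
4 [ 65.7 -28.4  18.9]
20 [ 60.  -28.4  19.6]
36 [ 54.3 -28.4  19.8]
52 [ 22.2 -28.8 154.1]
68 [ 42.4 -28.4  21.1]
84 [ 36.4 -28.4  20.8]
100 [ 30.1 -28.3  21.8]
116 [ 23.7 -28.3  20.5]
132 [ 17.1 -28.3  20.4]
148 [ 10.4 -28.3  21.4]
164 [  3.4 -28.3  21.5]
180 [ -3.8 -28.3  21.6]
196 [ -9.9 -28.3  26.7]
212 [-17.1 -28.3  27.2]
228 [-24.3 -28.3  28. ]
244 [-31.9 -28.3  28.4]
260 [-39.  -28.2  30.2]
276 [-46.7 -28.2  30.9]
292 [-55.7 -28.2  29.9]
308 [-63.6 -28.2  31. ]
324 [-71.7 -28.2  32.2]
```

View pics/w17b.png

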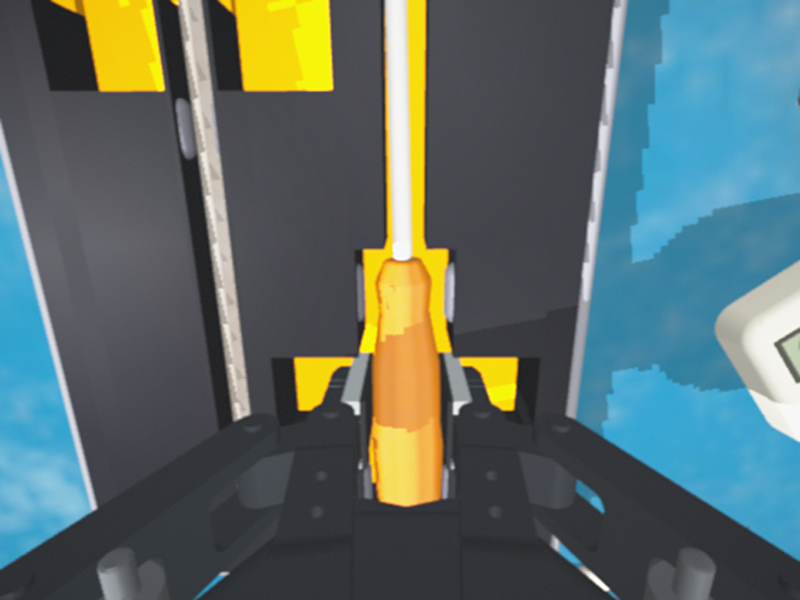

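Run:
```python
from h import *
for n in ('w14','w16','w17'):
    st=dict(np.load(f'pics/{n}.npz')); C=cam('wrist',st); P=cloud(C,np.load(f'pics/{n}d.npy')); p,r=toolframe(st)
    q=r.inv().apply(P.reshape(-1,3)-p).reshape(P.shape)*1000
    A=[]
    for v in range(0,165):
        c=q[v,270:300]; s=c[(np.abs(c[:,1])<2.2)&(c[:,2]>-16)&(c[:,2]<-3)]
        if len(s): A.append([s[:,0].mean(),np.percentile(s[:,2],15)])
    A=np.array(A); k=np.polyfit(A[:,0],A[:,1],1); print(n,len(A),k,'at x=50',np.polyval(k,50),'tool tilt z',r.as_matrix()[:,2].round(4))
```

```text
w14 165 [ 7.72787926e-04 -1.06936079e+01] at x=50 -10.654968493105486 tool tilt z [ 4.0e-04  1.7e-03 -1.0e+00]
w16 165 [-6.89581073e-04 -1.05827618e+01] at x=50 -10.617240894857812 tool tilt z [ 1.1e-03  6.0e-04 -1.0e+00]
w17 165 [  0.01307992 -10.62439995] at x=50 -9.970404185932367 tool tilt z [ 0.0036  0.0019 -1.    ]
```

```bash
python3 -m handwheel '[[0.9,[0,0,0.1],[0,0.02,0]],[0.9,[0,0,0.1],[0,0.03,0]],[0.9,[0,0,0.1],[0,0.03,0]],[0.9,[0,0,0.05],[0,0.02,0]],[0.9,[0,0,0.0],[0,0.02,0]],[0,[0,0,0],[0,0.02,0]],[0,[0,0,0],[0,0.02,0]],[0,[0,0,0],[0,0.02,0]],[0,[0,0,-0.2],[0,0,0]],[0,[0,0,-1],[0,0,0]]]'
python3 -m handwheel '[[0,[0,0,-1],[0,0,0]],[0,[0,0,-3],[0,0,0]],[0,[0,0,-5],[0,0,0]],[0,[0,0,-8],[0,0,0]],[0,[-2,0,-11],[0,0,0]],[0,[-4,0,-13],[0,0,0]],[0,[-5,0,-15],[0,0,0]],[0,[-5,0,-15],[0,0,0]],[0,[-5,0,-15],[0,0,0]],[0,[-5,0,-15],[0,0,0]]]'
python3 - <<'E'
from h import *
st=sense(); im,d=read_camera('wrist'); cv2.imwrite('pics/w18.png',im[:,:,::-1]); np.savez('pics/w18.npz',**st); np.save('pics/w18d.npy',d)
print(st['position'],st['width'])
cv2.imwrite('pics/w18b.png',cv2.resize(im[:,:,::-1],(800,600),interpolation=cv2.INTER_CUBIC))
P=cloud(cam('wrist',st),d)
c0=np.array([.5314,-.1361]); a=np.radians(-11.4); ex=np.array([np.cos(a),np.sin(a)]); ey=np.array([-ex[1],ex[0]])
q=np.stack([(P[...,:2]-c0)@ex*1000,(P[...,:2]-c0)@ey*1000,P[...,2]*1000],-1); q[q[...,2]>60]=np.nan
def med(x0,x1,y0,y1):
    m=(q[...,0]>x0)&(q[...,0]<x1)&(q[...,1]>y0)&(q[...,1]<y1); z=q[...,2][m]; return (np.median(z).round(1) if len(z) else None),m.sum()
print('drv axis line',[(x,med(x,x+6,-29.3,-27.3)) for x in range(-98,100,12)])
print('key shaft',[(x,med(x,x+8,27,29)) for x in range(-70,60,16)],'key handle',[(y,med(74,78,y,y+8)) for y in range(-14,70,12)])
print('foam',med(-60,-10,50,70),med(-20,20,-70,-50))
E
```

```text
time: 18.65
position: [0.4768, -0.1539, 0.0209]
tool_rot: [-3.123, 0.313, -0.001]
wrist_force: [0.3, 0.3, 0.9]
width: 0.0428
time: 19.48
position: [0.428, -0.1439, 0.1707]
tool_rot: [-3.123, 0.312, -0.002]
wrist_force: [-0.0, -1.0, -0.1]
width: 0.0431
[ 0.4280208  -0.14394266  0.17070243] 0.043126539764742844
drv axis line [(-98, (np.float64(30.5), np.int64(11))), (-86, (np.float64(31.3), np.int64(12))), (-74, (np.float64(32.6), np.int64(13))), (-62, (np.float64(31.3), np.int64(14))), (-50, (np.float64(31.1), np.int64(14))), (-38, (np.float64(30.1), np.int64(13))), (-26, (np.float64(27.4), np.int64(14))), (-14, (np.float64(27.4), np.int64(14))), (-2, (np.float64(21.5), np.int64(14))), (10, (np.float64(21.5), np.int64(14))), (22, (np.float64(22.0), np.int64(14))), (34, (np.float64(22.1), np.int64(16))), (46, (np.float64(21.5), np.int64(15))), (58, (np.float64(21.4), np.int64(16))), (70, (None, np.int64(0))), (82, (None, np.int64(0))), (94, (None, np.int64(0)))]
key shaft [(-70, (np.float64(26.2), np.int64(19))), (-54, (np.float64(26.3), np.int64(18))), (-38, (np.float64(26.1), np.int64(19))), (-22, (np.float64(26.5), np.int64(19))), (-6, (np.float64(26.6), np.int64(21))), (10, (np.float64(26.9), np.int64(22))), (26, (np.float64(27.1), np.int64(26))), (42, (np.float64(26.9), np.int64(25))), (58, (np.float64(27.2), np.int64(26)))] key handle [(-14, (None, np.int64(0))), (-2, (None, np.int64(0))), (10, (None, np.int64(0))), (22, (None, np.int64(0))), (34, (None, np.int64(0))), (46, (None, np.int64(0))), (58, (None, np.int64(0)))]
foam (np.float64(31.7), np.int64(1245)) (np.float64(31.5), np.int64(1135))
```

View pics/w18b.png

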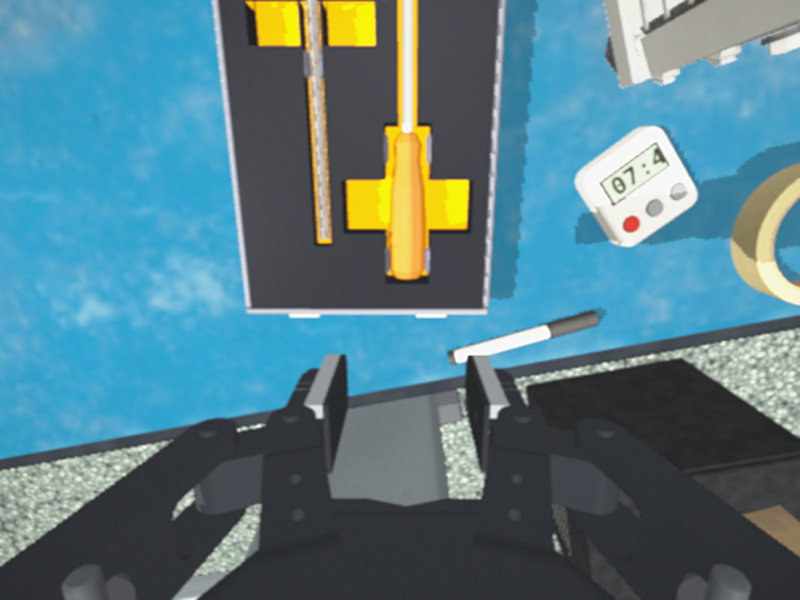

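Run:
```python
from h import *
im,d=read_camera('scene'); cv2.imwrite('pics/s19.png',cv2.resize(im[130:320,190:430,::-1],None,fx=3.2,fy=3.2,interpolation=cv2.INTER_CUBIC))
P=cloud(cam('scene'),d)
c0=np.array([.5314,-.1361]); a=np.radians(-11.4); ex=np.array([np.cos(a),np.sin(a)]); ey=np.array([-ex[1],ex[0]])
q=np.stack([(P[...,:2]-c0)@ex*1000,(P[...,:2]-c0)@ey*1000,P[...,2]*1000],-1)
def med(x0,x1,y0,y1):
    m=(q[...,0]>x0)&(q[...,0]<x1)&(q[...,1]>y0)&(q[...,1]<y1); z=q[...,2][m]; return (np.percentile(z,80).round(1) if len(z) else None),m.sum()
print('key handle',[(y,med(70,82,y,y+12)) for y in range(-14,70,12)],'foam',med(-60,-10,50,70),'drv',med(-80,-60,-33,-23))
```

```text
key handle [(-14, (np.float64(32.7), np.int64(9))), (-2, (np.float64(32.7), np.int64(11))), (10, (np.float64(33.4), np.int64(12))), (22, (np.float64(36.2), np.int64(11))), (34, (np.float64(32.0), np.int64(8))), (46, (np.float64(33.8), np.int64(8))), (58, (np.float64(34.0), np.int64(5)))] foam (np.float64(34.9), np.int64(34)) drv (np.float64(566.0), np.int64(29))
```

View pics/s19.png

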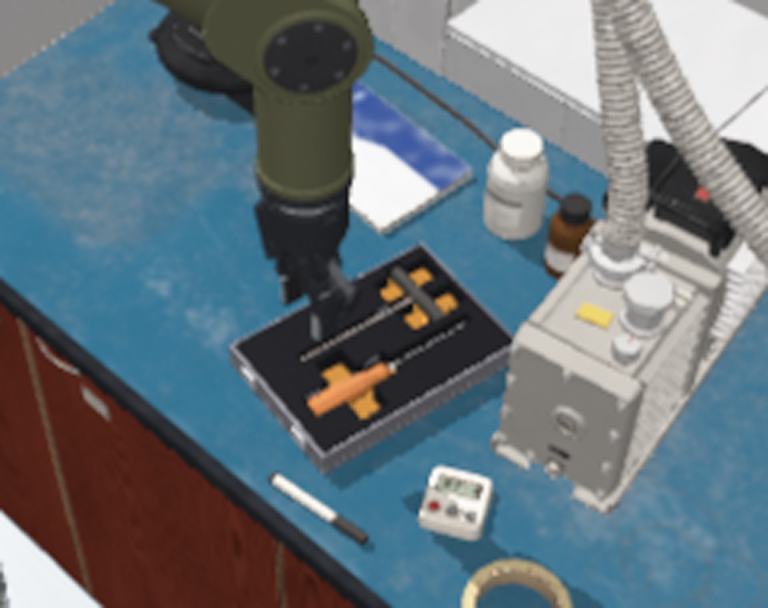

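The scene view shows both tools seated flush. The marker, timer, tape, bottles and booklet haven't been moved, and the gripper is clear of everything.

```bash
python3 -c "
from station import job_done,sense
print(sense()['time'],sense()['wrist_force']); print(job_done())"
```

```text
19.5833 [ 0.18768638 -0.33573838  0.27397898]
the job is handed in; nothing more can be done
None
```

Both tools are pressed home in their own cutouts and released, the T-handled key first and then the screwdriver. I handed the job in at 19.6 s with the gripper open and clear of everything.

- **Key:** it bottomed out at about 20 N. Its handle top reads about 32.3 mm against the foam at 31.5 mm, and 33 mm is home. The shaft top reads 26–27 mm against 28 mm, so the tip end sits perhaps 1 mm (0.5°) low. I judged that as home.
- **Screwdriver:** it bottomed out at up to 35 N at the wrist. While pressed it was about 1° nose-down, so I levelled it before letting go. Its shaft top now reads a level 21.5–22 mm (22.2 is home), and the handle top reads up to 32.6 mm (32.2 is home).
- **Other checks:** the final scene view shows the booklet, bottles, timer, marker and tape undisturbed; the arm hid most of the rotor there. The scene camera's depth readings were too noisy to confirm heights. For example, it put the foam at 34.9 mm, so I relied on the wrist camera instead.

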